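# Change over the reservoirs of a reagent dock

### The job

Change over the reagent dock: take the level probe out of the spent reservoir that is locked in the dock, unlock that reservoir (press down, turn anticlockwise), lift it out and stand it upright in the mint-green tray beside the fresh ones. Set every fresh reservoir that stands on the bench in a socket of its own: let the lugs of its foot into the slots, press it down against the valve spring and turn it clockwise to the stop, then pass a level probe down through the port in its lid until the collar lies flat on the lid. Any probe left over hangs upright in the probe stand; do not tip a reservoir over, and leave the other things on the bench where they are.

Things in the scene. Friction and masses are not known exactly. Their poses are not given: they have to be found in the camera images.
- dock: Reagent dock, fixed: grey slab 118 (x) by 352 (y) by 14 mm, origin at the centre of its underside, z up; three round bayonet sockets 110 mm apart along y; 30 mm high channel along the far (+x) side. Turning is stated as seen from above. A reservoir is locked when, pressed down in a socket and turned clockwise to the stop, its x axis is parallel to the dock's x (either way round).
- socket_1 (a point): Centre of the -y end socket at the ring's top, 33 mm above the bench. Steel ring 92 mm across with a 64 mm throat and two slots across from each other, 22 mm wide, out to 40 mm from the axis, which point 45 degrees anticlockwise from the dock's x axis. Lugs go down the slots, then turn 45 degrees clockwise under the 6 mm lip (groove 14 to 27 mm above the bench) to a stop.
- socket_2 (a point): The same for the middle socket. Valve: in each socket a sprung disc 36 mm across stands 12 mm above the slab; fully down takes 11 N. A reservoir (3 N) only laid in the slots rides 8 to 9 mm above the slab, its lugs too high to turn; press it to under 3 mm above the slab (5 to 8 N of push) while turning.
- socket_3 (a point): The same for the socket at the dock's +y end. Once a reservoir is locked and let go, the spring holds its lugs up against the lip: its underside is then 3 mm above the slab, 17 mm above the bench, and its lid 121 mm above the bench.
- reservoir_1: Fresh reservoir (may be absent): white box 80 (x) by 50 (y) mm with a grey lid, 104 mm tall in all, 0.24 to 0.36 kg, hollow from 24 mm up. Origin under its centre, z up. It stands on a round foot 60 mm across, 24 mm high, with two lugs along +x and -x: 16 mm wide, 2 to 10 mm above the underside, out to 37.5 mm from the axis. Same either way round. Grip it across the 50 mm width.
- port_1 (a point): Centre of the round port (12.5 mm hole, ringed in black) in the lid of reservoir_1, on its axis at the lid's top, 104 mm above its underside.
- reservoir_2: Another reservoir, exactly like reservoir_1 (it may be absent).
- port_2 (a point): Centre of the round port (12.5 mm hole, ringed in black) in the lid of reservoir_2, on its axis at the lid's top, 104 mm above its underside.
- reservoir_3: Another reservoir, exactly like reservoir_1 (it may be absent).
- port_3 (a point): Centre of the round port (12.5 mm hole, ringed in black) in the lid of reservoir_3, on its axis at the lid's top, 104 mm above its underside.
- stand: The probe stand, fixed: a white rack 64 mm deep (x), 158 mm long (y) and 86 mm high; origin at the centre of its underside; three 12.5 mm holes in its top 50 mm apart along y, the middle one above the origin, in which probes hang by their collars. probe_1 hangs at -y, probe_2 in the middle, the +y hole is free at first.
- probe_1: A level probe, upright: steel rod 8 mm thick that reaches 75 mm down from a black collar (22 mm across, 5 mm thick), above it a grey grip block 16 mm (its x) by 24 mm (its y), up to 45 mm above the origin, a 6 mm stub on top; grip it across the 16 mm. Origin on the rod's axis at the collar's underside, z up. Mass 0.06 kg. Any probe suits any reservoir.
- probe_2: Another level probe, exactly like probe_1.
- probe_3: Another level probe like probe_1, at first in the port of the spent reservoir.
- spent_reservoir: The spent reservoir: like the fresh ones in shape and size but empty (0.15 kg), with clear level windows; at first locked in the middle socket with probe_3 in its port. To free it: grip it, press down 2 mm, turn it 45 degrees anticlockwise, lift.
- tray: Mint-green tray, fixed, 266 (x) by 142 (y) by 44 mm; origin under its centre; inside 250 by 126 mm, floor 3 mm above the bench.
- bottle_a: A bystander, a small white dropper bottle 33 mm across, 84 mm tall, origin under its centre.
- tally: A bystander, a hand tally counter 51x69x27 mm, origin under its centre.
- slides: A bystander, a dark blue slide box 96x98x39 mm, origin under its centre.
- pad: A bystander, a yellow note pad 76x76x11 mm, origin under its centre.
Mind the look-alikes: they are no part of the job. What is shaped like the reservoir_1 but red is not meant.

How it is judged (in metres and radians):
At the end, for the whole second after the job is handed in: Fresh reservoirs: within 6 mm of a socket's axis, 11 to 19.5 mm above the bench, x axis within 0.2 rad of the dock's; each with an upright probe within 5 mm of its port, collar within 3.5 mm of the lid. Spent one upright on the tray's floor, no probe in it. All probes upright, all at rest ((horizontal distance between reservoir_1 and socket_1 below 0.006 m or horizontal distance between reservoir_1 and socket_2 below 0.006 m or horizontal distance between reservoir_1 and socket_3 below 0.006 m) and z of reservoir_1 in the frame of dock between 0.011 and 0.0195 m and angle between the x axis of each of reservoir_1, reservoir_2, reservoir_3 and the x axis of dock, either way round below 0.2 rad and angle between each of reservoir_1, reservoir_2, reservoir_3's own z axis and vertical below 0.06 rad and (horizontal distance between reservoir_2 and socket_1 below 0.006 m or horizontal distance between reservoir_2 and socket_2 below 0.006 m or horizontal distance between reservoir_2 and socket_3 below 0.006 m) and z of reservoir_2 in the frame of dock between 0.011 and 0.0195 m and (horizontal distance between reservoir_3 and socket_1 below 0.006 m or horizontal distance between reservoir_3 and socket_2 below 0.006 m or horizontal distance between reservoir_3 and socket_3 below 0.006 m) and z of reservoir_3 in the frame of dock between 0.011 and 0.0195 m and ((horizontal distance between probe_1 and port_1 below 0.005 m and z of probe_1 in the frame of reservoir_1 between 0.1 and 0.1075 m and angle between probe_1's own z axis and vertical below 0.08 rad) or (horizontal distance between probe_2 and port_1 below 0.005 m and z of probe_2 in the frame of reservoir_1 between 0.1 and 0.1075 m and angle between probe_2's own z axis and vertical below 0.08 rad) or (horizontal distance between probe_3 and port_1 below 0.005 m and z of probe_3 in the frame of reservoir_1 between 0.1 and 0.1075 m and angle between probe_3's own z axis and vertical below 0.08 rad)) and ((horizontal distance between probe_1 and port_2 below 0.005 m and z of probe_1 in the frame of reservoir_2 between 0.1 and 0.1075 m and angle between probe_1's own z axis and vertical below 0.08 rad) or (horizontal distance between probe_2 and port_2 below 0.005 m and z of probe_2 in the frame of reservoir_2 between 0.1 and 0.1075 m and angle between probe_2's own z axis and vertical below 0.08 rad) or (horizontal distance between probe_3 and port_2 below 0.005 m and z of probe_3 in the frame of reservoir_2 between 0.1 and 0.1075 m and angle between probe_3's own z axis and vertical below 0.08 rad)) and ((horizontal distance between probe_1 and port_3 below 0.005 m and z of probe_1 in the frame of reservoir_3 between 0.1 and 0.1075 m and angle between probe_1's own z axis and vertical below 0.08 rad) or (horizontal distance between probe_2 and port_3 below 0.005 m and z of probe_2 in the frame of reservoir_3 between 0.1 and 0.1075 m and angle between probe_2's own z axis and vertical below 0.08 rad) or (horizontal distance between probe_3 and port_3 below 0.005 m and z of probe_3 in the frame of reservoir_3 between 0.1 and 0.1075 m and angle between probe_3's own z axis and vertical below 0.08 rad)) and angle between each of probe_1, probe_2, probe_3, spent_reservoir's own z axis and vertical below 0.1 rad and horizontal distance between each of probe_1, probe_2, probe_3 and spent_reservoir above 0.03 m and x of spent_reservoir in the frame of tray between -0.09 and 0.09 m and y of spent_reservoir in the frame of tray between -0.045 and 0.045 m and z of spent_reservoir in the frame of tray below 0.008 m and linear speed of each of reservoir_1, reservoir_2, reservoir_3, probe_1, probe_2, probe_3, spent_reservoir below 0.02 m/s); the robot touches nothing.
It fails at once if a bystander (dropper bottle, tally counter, slide box, note pad) is moved more than 3 cm (distance of any of bottle_a, tally, slides, pad from where it was at the start of the episode above 0.03 m).
It fails at once if a reservoir is tipped over (angle between any of reservoir_1, reservoir_2, reservoir_3, spent_reservoir's own z axis and vertical above 0.8 rad).
Of reservoir_1, reservoir_2, reservoir_3 only 2 to 3 are there at a start; the rules pass over those that are not, and their reading is None.
At some moment in a run one of reservoir_1, reservoir_2, reservoir_3 may be knocked a few centimetres aside while the robot is not near it.
It also fails if it takes over 210 s, if anything falls off the work surface, if the arm or the gripper's body presses on something with over 40 N, if the wrist force passes 120 N, or if a joint passes its speed limit or range.

### The arm

A 6-joint arm with a two-finger parallel gripper is mounted at the origin on a cart in front of the work surface, level with it; the furniture and walls round the work are solid. World frame = base frame: x ahead of the robot, y to its left, z up, the work surface at z = 0. Lengths are in mm, angles in rad, forces in N, time in s.
With the tool pointing down it reaches from about 300 to 850 mm from the base axis. Payload 5.4 kg.
Tool frame: the origin (TCP) lies midway between the tips of the shut fingers; the grasp point (between the pads) lies 19 mm behind it; z points along the fingers, y is the direction in which the jaws open and shut (so a half turn about z gives the same grasp; the last joint's range is limited). The gripper opens to 85 mm and grips with 20 to 120 N. Pads are 22 mm wide; open, the fingers measure 114 mm over their backs; the gripper's body (76 mm by 85 mm) begins 54 mm behind the grasp point. The pads swing forward as they close: fully open they stand 13 mm farther back than shut.
Start: joints at [1.084, 0.158, 1.597, -0, 1.386, -0.21], TCP at [157.146, 553.092, 199.199] pointing down, gripper open.
Joint ranges: [-2.91, 2.91], [-0.94, 2.29], [0.18, 2.7], [-1.29, 4.43], [0.17, 2.64], [-3, 3]. Speed limits (rad/s): [2.57, 2.57, 3.14, 3.14, 3.14, 3.14].

### API

Orientations are given as a rotation vector (axis times angle).
In Python, from cell import robot gives the robot as it stands. The module is installed in compiled form; this text tells all that it offers.
- The arm moves only by the tool send_rows, never from a script. Its argument "plan" is one flat list of numbers, 7 for each row, row after row: the opening, from 0 (shut) to 1 (fully open), then the shift along the tool's x, y, z in mm, then the turn, a rotation vector about the tool's x, y, z in rad. A call has 1 to 5 rows; each row is the pose to reach, as a shift and turn from the pose commanded when the call began, along the tool's axes at that moment; what a row does not reach only later rows make up. A row lasts 1/12 s, in which the tool goes at most 41.7 mm and 7.16 degrees, less where a joint would pass 70% of its speed; a pose out of reach is approached as far as the arm can. A call with a gripper value outside its range is refused whole. The fingers move at their own pace and stop on an object; "grip_force" is the grip in N (left out, the last holds). Time passes only in rows, so rows that repeat a pose let the fingers close. It gives the time, the measured TCP pose, the force and the opening at its end, in the units of the state.
- robot.get_state(): the state, without advancing time (a new reading comes with each control period).
- robot.read_camera(name): name is "scene" or "top"; returns a dict with "image" (384x512x3 uint8, red, green, blue), "fx", "fy", "cx", "cy" (pixels), "world_from_camera" (4x4, takes a point from camera to world coordinates). Camera axes: x right, y up, looking along -z (the intrinsics and any distortion apply to the point x, -y, -z); pixel columns grow to the right and rows downward; lengths in mm; the calibration is good to about 2 mm. A picture is of the moment at which its call begins. There is no depth.
- robot.finish_job(): hands the job in, once; it reports no verdict.
The state is a dict: "time_s": time; "qpos": joint angles; "qd": joint speeds; "joint_efforts": joint torques, N m; "ee_pos": TCP position; "orientation": TCP orientation; "contact_force": force on the tool from outside, world axes, zero at the start; "ft_torque": the same for the moment, N m; "opening": finger opening in mm.
Only numpy, scipy, OpenCV 4.12 (cv2) and the standard library are available. Lean on these libraries where they do the work, as an engineer would, in place of code of your own. Each camera call takes 0.05 s, during which the arm holds its last target. There are 200 camera calls.

## Working session

There is one attempt and no reset: what is moved stays moved. The work goes in short steps, Python scripts to look and compute and a tool call to move; the robot and the scene stay as the last step left them, time stands still between calls to the robot, and variables do not carry over. Pictures are saved under pics/ and viewed, about 12 in all and at most 16, crops included, and the job is handed in when it is done.

Besides the shell and the picture viewer there is one more tool, called after "Request:" as name(argument=value, ...), one argument or row to a line, values as JSON. send_rows: Moves the arm, as the interface text tells. Its arguments: {"type":"object","properties":{"plan":{"type":"array","items":{"type":"number"}},"grip_force":{"type":"number"}},"required":["plan"]}

```bash
mkdir -p pics; ls; cat > h.py <<'E'
import numpy as np, cv2
from cell import robot
from scipy.spatial.transform import Rotation as R
def cam(n):
    return robot.read_camera(n)
def save(n,f):
    c=cam(n); cv2.imwrite('pics/'+f,c['image'][:,:,::-1]); np.savez('pics/'+f+'.npz',**{k:v for k,v in c.items() if v is not None}); return c
def ray(c,u,v):
    M=np.array(c['world_from_camera']); d=np.array([(u-c['cx'])/c['fx'],-(v-c['cy'])/c['fy'],-1.]); return M[:3,3],M[:3,:3]@d
def onz(c,u,v,z):
    o,d=ray(c,u,v); return o+d*(z-o[2])/d[2]
def proj(c,p):
    M=np.linalg.inv(np.array(c['world_from_camera'])); q=M[:3,:3]@np.array(p,float)+M[:3,3]
    return c['cx']+c['fx']*q[0]/-q[2], c['cy']-c['fy']*q[1]/-q[2]
E
python3 - <<'E'
from h import *
print(robot.get_state())
for n in('top','scene'):
    c=save(n,n+'0.png'); print(n,{k:v for k,v in c.items() if k!='image'})
E
```

```text
pics
{'time_s': 0.0, 'qpos': array([ 1.08393085e+00,  1.59032134e-01,  1.59823218e+00, -2.77937631e-05,
        1.38617279e+00, -2.10085643e-01]), 'qd': array([-0.00061215,  0.00232301, -0.0001502 ,  0.00025168, -0.00020052,
        0.00048553]), 'joint_efforts': array([-3.46551751e-04, -3.95996296e+01, -3.31430018e+01, -2.01337666e-04,
        8.46641546e-03,  2.52685084e-06]), 'ee_pos': array([156.83484934, 552.52248225, 198.22646524]), 'orientation': array([-4.33286839e-01, -3.11095867e+00,  2.73724041e-03]), 'contact_force': array([-0.26167945, -0.33359811, -0.20322783]), 'ft_torque': array([-0.00845889, -0.00670082,  0.00390267]), 'opening': 85.05787819385897}
top {'fx': 480.1814484410108, 'fy': 480.1814484410108, 'cx': 261.94673410911645, 'cy': 189.46296401165256, 'world_from_camera': array([[-2.65914005e-01,  8.39271680e-01, -4.74249711e-01,
        -3.79122764e+02],
       [-9.63891005e-01, -2.24197020e-01,  1.43700474e-01,
         1.88612601e+02],
       [ 1.42783661e-02,  4.95336999e-01,  8.68583551e-01,
         1.72959040e+03],
       [ 0.00000000e+00,  0.00000000e+00,  0.00000000e+00,
         1.00000000e+00]])}
scene {'fx': 426.20668611456966, 'fy': 426.20668611456966, 'cx': 256.2653939774864, 'cy': 199.5451508247758, 'world_from_camera': array([[ 5.05936111e-01,  3.81615638e-01, -7.73561993e-01,
        -4.81596758e+02],
       [-8.62244944e-01,  1.99095590e-01, -4.65719446e-01,
        -6.63472579e+02],
       [-2.37130420e-02,  9.02624203e-01,  4.29775803e-01,
         6.53932031e+02],
       [ 0.00000000e+00,  0.00000000e+00,  0.00000000e+00,
         1.00000000e+00]])}
```

View pics/top0.png

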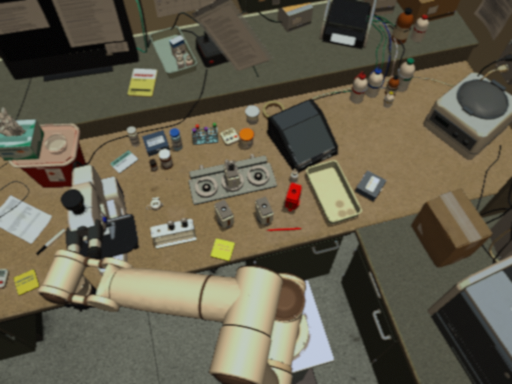

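View pics/scene0.png

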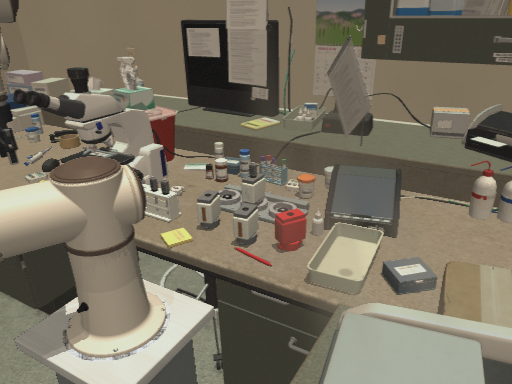

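The top view shows the dock at about (232,180) with the spent reservoir in the middle. Two fresh reservoirs stand at (224,214) and (264,210). The red decoy is at (293,195), the stand at (173,232), the tray at (333,192) and the note pad at (222,249). I'll crop in closer.

```bash
python3 - <<'E'
import cv2
a=cv2.imread('pics/top0.png')[145:265,140:310]; cv2.imwrite('pics/top0c.png',cv2.resize(a,None,fx=4.7,fy=4.7,interpolation=cv2.INTER_CUBIC))
b=cv2.imread('pics/scene0.png')[165:270,130:330]; cv2.imwrite('pics/scene0c.png',cv2.resize(b,None,fx=4,fy=4,interpolation=cv2.INTER_CUBIC))
E
```

```text
(no output)
```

View pics/top0c.png

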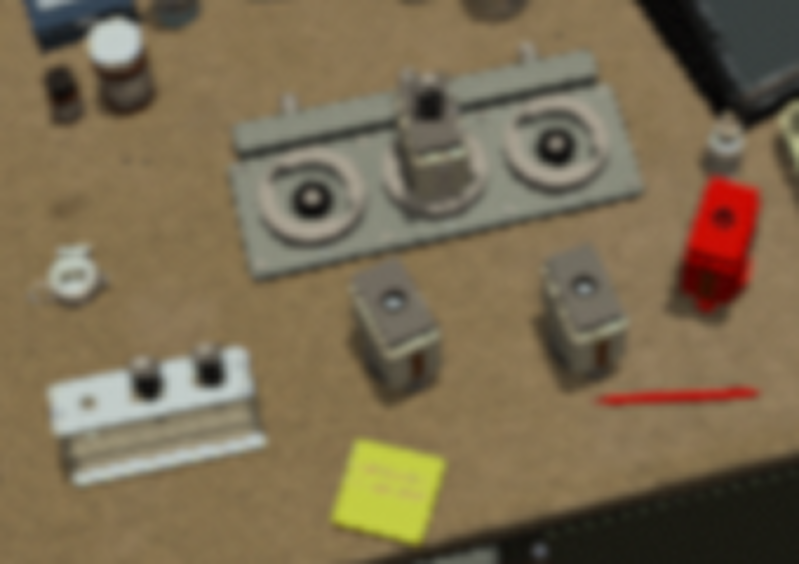

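View pics/scene0c.png

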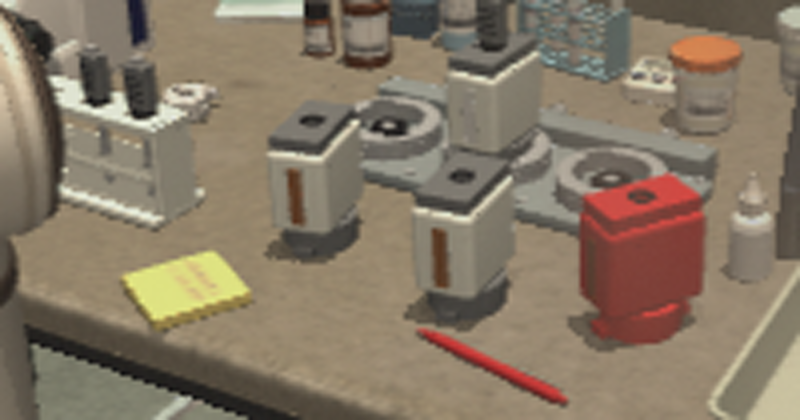

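```bash
cat > m1.py <<'E'
from h import *
L=lambda f:dict(np.load('pics/'+f+'.npz',allow_pickle=True))
T=L('top0.png');S=L('scene0.png')
t=lambda x,y:(140+(x+.5)/4.7-.5,145+(y+.5)/4.7-.5)
s=lambda x,y:(130+(x+.5)/4-.5,165+(y+.5)/4-.5)
f=lambda p:np.round(p,1)
def tri(a,b):
    o1,d1=ray(T,*a);o2,d2=ray(S,*b)
    A=np.c_[d1,-d2];k=np.linalg.lstsq(A,o2-o1,rcond=None)[0];p=o1+k[0]*d1;q=o2+k[1]*d2
    return f((p+q)/2),f(np.linalg.norm(p-q))
E
python3 - <<'E'
from m1 import *
P={'A':((394,300),(312,121),104),'B':((583,287),(462,177),104),'red':((724,216),(640,196),104),
'S3':((312,196),(391,124),33),'S1':((556,143),(612,181),33),'valve3':((313,194),(391,126),26),'valve1':((556,143),(607,180),26),
'bottle':((727,140),(753,190),70),'probeR':((207,352),(138,62),135),'probeL':((147,362),(94,47),135),'pr3':((431,80),(497,-10),170)}
for k,(a,b,z) in P.items(): print(k,f(onz(T,*t(*a),z)),f(onz(S,*s(*b),z)),tri(t(*a),s(*b)))
for k,q,z in(('A',[(350,283),(401,262),(440,322),(390,350)],104),('B',[(541,260),(591,243),(627,303),(575,331)],104),('spentlid',[(398,80),(440,75),(472,148),(412,155)],121),('dock',[(232,165),(254,278),(642,193),(610,85)],14),('stand',[(48,386),(243,346),(262,393),(60,432)],86),('red',[(712,180),(759,192),(750,250),(690,235)],104),('hole',[(88,403)],86)):
    print(k,[list(f(onz(T,*t(*a),z)[:2])) for a in q])
print('tray',[f(onz(T,*q,44)[:2]) for q in((306,167),(332,160),(361,212),(331,223))],f(onz(T,370,185,35)),f(onz(T,222,249,11)))
for n,q in(('A',[(268,145),(313,100),(363,112),(330,162)]),('B',[(414,193),(460,150),(514,167),(478,212)])): print(n,[f(onz(S,*s(*a),104)[:2]) for a in q])
E
```

```text
A [466.1  83.4 104. ] [467.5  83.  104. ] (array([466.7,  83.1, 104. ]), np.float64(1.2))
B [438.  -67.6 104. ] [439.6 -70.7 104. ] (array([440. , -68.9, 102.6]), np.float64(2.9))
red [ 471.8 -198.4  104. ] [ 472.5 -196.7  104. ] (array([ 470.9, -197.8,  105.2]), np.float64(0.7))
S3 [620.3 124.3  33. ] [616.9 114.4  33. ] (array([626. , 122.9,  26.4]), np.float64(3.8))
S1 [617.8 -94.2  33. ] [ 608.7 -105.    33. ] (array([624. , -96.3,  23.6]), np.float64(1.6))
valve3 [626.2 122.8  26. ] [625.8 120.9  26. ] (array([627.4, 122.5,  24.7]), np.float64(0.9))
valve1 [621.9 -95.4  26. ] [620.7 -94.2  26. ] (array([621.1, -94.8,  26.4]), np.float64(1.5))
bottle [ 561.  -231.4   70. ] [ 579.3 -237.8   70. ] (array([ 565.8, -236.8,   71.9]), np.float64(14.3))
probeR [443.2 237.2 135. ] [440.6 231.2 135. ] (array([445.6, 236.9, 131.6]), np.float64(1.4))
probeL [446.8 284.  135. ] [448.2 284.8 135. ] (array([446.8, 283.8, 135.5]), np.float64(0.7))
pr3 [622.3  12.  170. ] [629.1  10.6 170. ] (array([624.4,  10.3, 170.2]), np.float64(5.1))
A [[np.float64(490.6), np.float64(114.4)], [np.float64(49
[... 623 characters left out ...]
.6), np.float64(367.0)], [np.float64(466.3), np.float64(209.6)], [np.float64(421.2), np.float64(203.2)], [np.float64(429.3), np.float64(364.0)]]
red [[np.float64(507.5), np.float64(-199.0)], [np.float64(486.3), np.float64(-233.5)], [np.float64(435.6), np.float64(-209.5)], [np.float64(461.8), np.float64(-165.9)]]
hole [[np.float64(448.5), np.float64(338.6)]]
tray [array([ 597.6, -295.9]), array([ 602.6, -412.3]), array([ 341.5, -441. ]), array([ 326.8, -310.2])] [ 452.1 -525.4   35. ] [344.9 122.7  11. ]
A [array([417.2,  86.9]), array([500.2, 106.1]), array([499.7,  57.4]), array([415.3,  28.3])]
B [array([402.4, -53.8]), array([476.9, -45.9]), array([470.9, -95.7]), array([ 399. , -108.8])]
```

```bash
cat > d.py <<'E'
# usage: d.py x y z psi  (psi = world yaw of jaw axis, tool down): per-call shifts in tool axes
import sys,math
from h import *
def plan(tg,cur=None,show=True):
    s=robot.get_state(); M=R.from_rotvec(s['orientation']).as_matrix()
    p=np.array(s['ee_pos']); psi=math.atan2(M[1,1],M[0,1])
    print('t%.2f'%s['time_s'],'at',np.round(p,1),'psi %.3f'%psi,'tilt',np.round(M[:2,2],4),'F',np.round(s['contact_force'],1),'open %.1f'%s['opening'],'j6 %.2f'%s['qpos'][5])
    if tg is None: return
    dp=np.array(tg[:3])-p; a=(tg[3]-psi+math.pi)%(2*math.pi)-math.pi
    n=max(1,math.ceil(max(np.linalg.norm(dp)/185,abs(a)/.56)))
    for i in range(n):
        q=psi+a*i/n; e=dp/n
        ty=np.array([math.cos(q),math.sin(q)]); tx=np.array([-ty[1],ty[0]]) # x = y x z, z down
        tx=np.array([-math.sin(q),math.cos(q)]) if False else np.array([-ty[1],ty[0]])
        print('  call',i+1,'shift %.1f %.1f %.1f turn %.3f'%(e[:2]@tx,e[:2]@ty,-e[2],-a/n))
plan([float(v) for v in sys.argv[1:5]] if len(sys.argv)>4 else None)
E
sed -i '/if False/d' d.py
python3 d.py 467 83.2 180 1.84
```

```text
t0.10 at [156.9 552.6 198.3] psi 1.294 tilt [-0.0008 -0.0015] F [-0.   0.1 -0.1] open 85.5 j6 -0.21
  call 1 shift -106.7 -91.7 4.6 turn -0.137
  call 2 shift -93.2 -105.3 4.6 turn -0.137
  call 3 shift -78.0 -117.0 4.6 turn -0.137
  call 4 shift -61.3 -126.6 4.6 turn -0.137
```

Request:
send_rows(
  plan=[0.85,-106.7,-91.7,4.6,0,0,-0.137,0.85,-106.7,-91.7,4.6,0,0,-0.137,0.85,-106.7,-91.7,4.6,0,0,-0.137,0.85,-106.7,-91.7,4.6,0,0,-0.137,0.85,-106.7,-91.7,4.6,0,0,-0.137],
  grip_force=50,
)

```text
time_s: 0.52
ee_pos: [236.3, 432.8, 193.9]
orientation: [0.226, 3.133, -0.003]
contact_force: [0.2, 0.4, -0.6]
opening: 72.8
```

Request:
send_rows(
  plan=[0.85,-93.2,-105.3,4.6,0,0,-0.137,0.85,-93.2,-105.3,4.6,0,0,-0.137,0.85,-93.2,-105.3,4.6,0,0,-0.137,0.85,-93.2,-105.3,4.6,0,0,-0.137,0.85,-93.2,-105.3,4.6,0,0,-0.137],
)

```text
time_s: 0.93
ee_pos: [313.9, 316.1, 189.7]
orientation: [0.011, 3.141, -0.002]
contact_force: [0.5, 0.0, -0.0]
opening: 72.4
```

Request:
send_rows(
  plan=[0.85,-78,-117,4.6,0,0,-0.137,0.85,-78,-117,4.6,0,0,-0.137,0.85,-78,-117,4.6,0,0,-0.137,0.85,-78,-117,4.6,0,0,-0.137,0.85,-78,-117,4.6,0,0,-0.137],
)

```text
time_s: 1.35
ee_pos: [391.8, 199.2, 185.3]
orientation: [-0.204, 3.135, -0.001]
contact_force: [0.5, 0.2, 0.3]
opening: 72.6
```

Request:
send_rows(
  plan=[0.85,-61.3,-126.6,4.6,0,0,-0.137,0.85,-61.3,-126.6,4.6,0,0,-0.137,0.85,-61.3,-126.6,4.6,0,0,-0.137,0.85,-61.3,-126.6,4.6,0,0,-0.137,0.85,-61.3,-126.6,4.6,0,0,-0.137],
)

```text
time_s: 1.77
ee_pos: [469.5, 82.3, 180.6]
orientation: [-0.42, 3.113, -0.001]
contact_force: [-0.7, 0.1, -0.3]
opening: 72.6
```

```bash
python3 d.py 467 83.2 50 1.84; python3 -c "
from h import *
save('scene','s1.png');c=save('top','t1.png')
a=cv2.imread('pics/t1.png')[145:265,140:310];b=cv2.imread('pics/s1.png')[165:270,130:330]
cv2.imwrite('pics/c1.png',np.vstack([cv2.resize(a,(408,288),interpolation=2),cv2.resize(b,(408,214),interpolation=2)]))
a0=cv2.imread('pics/top0.png')[145:265,140:310];print(abs(a.astype(int)-a0).max())
"
```

```text
t1.77 at [469.5  82.3 180.6] psi 1.839 tilt [ 0.0004 -0.0004] F [-0.7  0.1 -0.3] open 72.6 j6 -1.92
  call 1 shift 2.2 1.5 130.6 turn -0.001
183
```

Request:
send_rows(
  plan=[0.85,2.2,1.5,130,0,0,0,0.85,2.2,1.5,130,0,0,0,0.85,2.2,1.5,130,0,0,0,0.85,2.2,1.5,130,0,0,0,0.85,2.2,1.5,130,0,0,0],
)

```text
time_s: 2.28
ee_pos: [461.8, 86.7, 48.6]
orientation: [0.427, -3.106, -0.003]
contact_force: [0.8, 0.6, 0.6]
opening: 72.6
```

Request:
send_rows(
  plan=[0.4,0,0,0,0,0,0,0.4,0,0,0,0,0,0,0.4,0,0,0,0,0,0,0.4,0,0,0,0,0,0,0.4,0,0,0,0,0,0],
)

```text
time_s: 2.7
ee_pos: [468.1, 85.0, 54.4]
orientation: [-0.424, 3.107, -0.001]
contact_force: [-0.9, 0.8, 6.9]
opening: 48.3
```

Request:
send_rows(
  plan=[0.4,0,0,-60,0,0,0,0.4,0,0,-60,0,0,0,0.4,0,0,-60,0,0,0,0.4,0,0,-60,0,0,0,0.4,0,0,-60,0,0,0],
)

```text
time_s: 3.12
ee_pos: [464.6, 84.9, 110.3]
orientation: [0.425, -3.112, -0.0]
contact_force: [-0.3, -0.1, -3.4]
opening: 48.2
```

```bash
python3 d.py 626 123 112 2.339; python3 - <<'E'
from h import *
save('scene','s2.png');save('top','t2.png')
a=cv2.imread('pics/t2.png')[135:255,150:320];b=cv2.imread('pics/s2.png')[130:250,130:330]
cv2.imwrite('pics/c2.png',np.vstack([cv2.resize(a,(480,339),interpolation=2),cv2.resize(b,(480,260),interpolation=2)]))
E
```

```text
t3.12 at [464.6  84.9 110.3] psi 1.842 tilt [-0.0009  0.0001] F [-0.3 -0.1 -3.4] open 48.2 j6 -1.92
  call 1 shift -165.7 -6.6 -1.7 turn -0.497
```

View pics/c2.png

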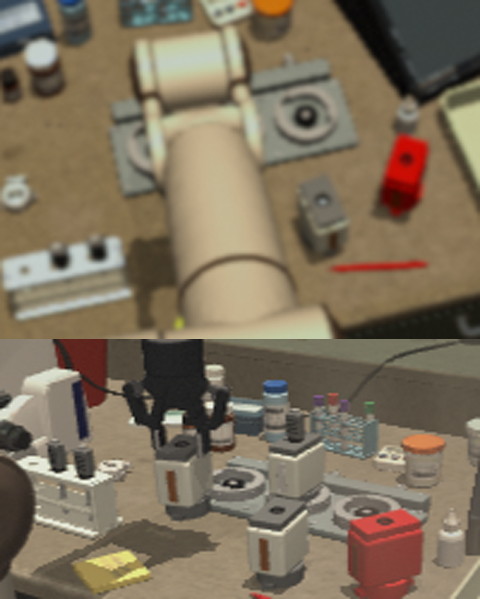

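The reservoir is held upright, with its lid port at about scene pixel (204,178). I'll check its offset from the TCP.

```bash
python3 d.py 626 123 112 2.339; python3 - <<'E'
from h import *
S=dict(np.load('pics/s2.png.npz'))
g=cv2.cvtColor(S['image'],cv2.COLOR_RGB2GRAY); print(g[172:184,196:216])
for z in(160,163): print(onz(S,204.2,178,z), proj(S,(467,83.2,z)))
E
```

```text
t3.22 at [463.8  84.9 109.3] psi 1.842 tilt [-0.0031  0.0002] F [-0.1 -0.9 -3.3] open 48.4 j6 -1.92
  call 1 shift -166.5 -6.8 -2.7 turn -0.497
[[ 46  25  49 101 141 140 142 143 143 134  99 109 128 138 146 131  33  37
   33  31]
 [ 29  25  49 101 140 140 143 143 142 133 103 108 131 138 147 114  67  50
   34  36]
 [ 26  25  49 101 143 142 137 103  79  78  79  90  92 102 119  89 101  83
   36  31]
 [ 46  27  37  87 143 138 103  75  72  73  74  74  74  73  71  71 105  89
   41  33]
 [ 45  24  33  86 134 104  75  74  73  73  73  73  73  72  70  69  91  92
   43  35]
 [ 63  23  33  73 103  74  73  69  50  47  40  47  65  74  71  70  91  92
   42  31]
 [ 64  22  37  65  76  71  58  33  43  49  57  44  39  64  71  69  93 100
   55  36]
 [ 66  48  69  79  73  74  66  40  45  42  48  56  70  72  72  68  81  99
   53  34]
 [ 98  80  81  81  82  80  81  80  78  72  72  72  73  72  65  60  79  99
   53  34]
 [ 82  82  82  81  81  82  80  72  74  72  73  73  72  66  55  58  81 101
   52  36]
 [ 72  73  75  82  79  73  74  72  73  73  73  71  67  56  57  60  85 102
   68  40]
 [ 70  69  70  70  69  69  70  70  69  70  70  65  57  54  67  91  85 103
   82  76]]
[465.51795152  89.39637122 160.        ] (np.float64(206.13702127761113), np.float64(178.19111937086018))
[459.76545128  84.82366342 163.        ] (np.float64(206.06355921021338), np.float64(177.2769072282955))
```

Request:
send_rows(
  plan=[0.4,-165.5,-7,-2.7,0,0,-0.497,0.4,-165.5,-7,-2.7,0,0,-0.497,0.4,-165.5,-7,-2.7,0,0,-0.497,0.4,-165.5,-7,-2.7,0,0,-0.497,0.4,-165.5,-7,-2.7,0,0,-0.497],
)

```text
time_s: 3.63
ee_pos: [631.3, 123.3, 109.4]
orientation: [-1.184, 2.91, 0.001]
contact_force: [-0.9, -1.3, -2.7]
opening: 48.1
```

Request:
send_rows(
  plan=[0.4,0,0,0,0,0,0,0.4,0,0,0,0,0,0,0.4,0,0,0,0,0,0,0.4,0,0,0,0,0,0,0.4,0,0,0,0,0,0],
)

```text
time_s: 4.05
ee_pos: [625.8, 122.3, 114.0]
orientation: [-1.177, 2.913, -0.0]
contact_force: [-0.7, 0.7, -2.5]
opening: 47.9
```

```bash
python3 d.py 625 122 72 2.339; python3 - <<'E'
from h import *
save('scene','s3.png')
b=cv2.imread('pics/s3.png')[130:230,160:320]
cv2.imwrite('pics/c3.png',cv2.resize(b,None,fx=4,fy=4,interpolation=2))
E
```

```text
t4.05 at [625.8 122.3 114. ] psi 2.339 tilt [ 0.0004 -0.    ] F [-0.7  0.7 -2.5] open 47.9 j6 -2.33
  call 1 shift 0.8 0.3 42.0 turn -0.000
```

View pics/c3.png

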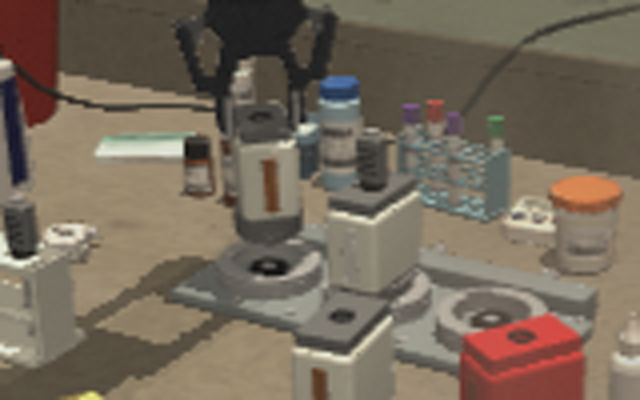

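The reservoir hangs above the +y socket, roughly lined up with it. I'll lower it in stages and watch the force.

Request:
send_rows(
  plan=[0.4,0.8,0.3,26,0,0,0,0.4,0.8,0.3,26,0,0,0,0.4,0.8,0.3,26,0,0,0,0.4,0.8,0.3,26,0,0,0,0.4,0.8,0.3,26,0,0,0],
)

```text
time_s: 4.52
ee_pos: [626.3, 122.1, 88.8]
orientation: [-1.177, 2.911, -0.001]
contact_force: [0.4, 0.0, -2.8]
opening: 47.9
```

Request:
send_rows(
  plan=[0.4,0,0,3,0,0,0,0.4,0,0,6,0,0,0,0.4,0,0,9,0,0,0,0.4,0,0,9,0,0,0,0.4,0,0,9,0,0,0],
)

```text
time_s: 4.93
ee_pos: [627.5, 122.3, 84.1]
orientation: [-1.176, 2.909, -0.002]
contact_force: [-9.8, -0.8, 20.7]
opening: 48.2
```

Request:
send_rows(
  plan=[0.4,0,0,2,0,0,0,0.4,0,0,4,0,0,0,0.4,0,0,6,0,0,0,0.4,0,0,6,0,0,0,0.4,0,0,6,0,0,0],
)

```text
time_s: 5.35
ee_pos: [628.8, 123.1, 83.6]
orientation: [-1.175, 2.907, -0.002]
contact_force: [-20.8, 1.5, 45.3]
opening: 48.0
```

```bash
python3 d.py; python3 - <<'E'
from h import *
s=robot.get_state();print(s['ft_torque'])
save('scene','s4.png')
b=cv2.imread('pics/s4.png')[145:220,200:300]
cv2.imwrite('pics/c4.png',cv2.resize(b,None,fx=7,fy=7,interpolation=2))
E
```

```text
t5.35 at [628.8 123.1  83.6] psi 2.339 tilt [0.0065 0.0011] F [-20.8   1.5  45.3] open 48.0 j6 -2.34
[ 0.38996117  3.8135374  -0.15741579]
```

View pics/c4.png

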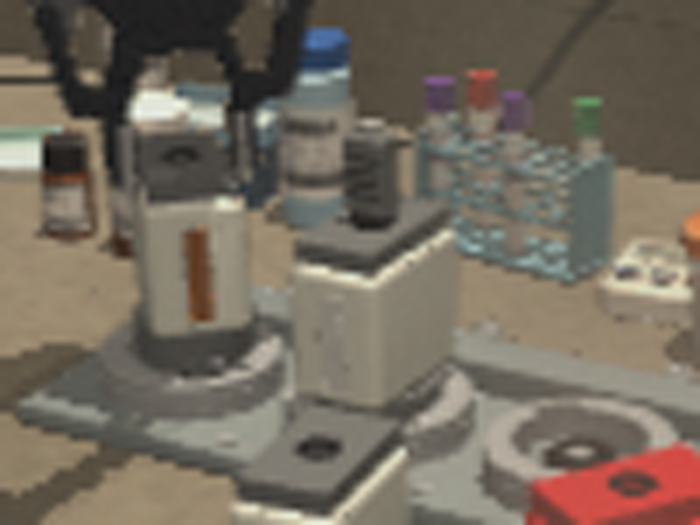

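Request:
send_rows(
  plan=[0.4,0,0,-13,0,0,0,0.4,2.9,1.4,-13,0,0,0,0.4,2.9,1.4,-13,0,0,0,0.4,2.9,1.4,-13,0,0,0,0.4,2.9,1.4,-13,0,0,0],
)

```text
time_s: 5.82
ee_pos: [623.5, 121.2, 85.8]
orientation: [-1.176, 2.911, -0.001]
contact_force: [1.3, 0.8, 4.6]
opening: 48.3
```

Request:
send_rows(
  plan=[0.4,0,0,2,0,0,0,0.4,0,0,4,0,0,0,0.4,0,0,6,0,0,0,0.4,0,0,6,0,0,0,0.4,0,0,6,0,0,0],
)

```text
time_s: 6.23
ee_pos: [622.2, 121.3, 78.2]
orientation: [1.177, -2.912, -0.001]
contact_force: [0.8, 1.5, -0.4]
opening: 48.3
```

```bash
python3 d.py;  python3 -c "
from h import *
print(robot.get_state()['ft_torque'])"
```

```text
t6.23 at [622.2 121.3  78.2] psi 2.339 tilt [-0.0014  0.0005] F [ 0.8  1.5 -0.4] open 48.3 j6 -2.34
[ 4.26977673e-01 -4.47203772e-01 -3.60681634e-04]
```

It dropped into the slots. Next I'll press it down against the spring.

Request:
send_rows(
  plan=[0.4,0,0,4,0,0,0,0.4,0,0,8,0,0,0,0.4,0,0,11,0,0,0,0.4,0,0,13,0,0,0,0.4,0,0,13,0,0,0],
)

```text
time_s: 6.65
ee_pos: [623.6, 122.0, 68.4]
orientation: [-1.176, 2.911, 0.002]
contact_force: [-2.0, 3.8, 10.4]
opening: 47.9
```

```bash
python3 d.py
```

```text
t6.65 at [623.6 122.   68.4] psi 2.339 tilt [0.0018 0.0018] F [-2.   3.8 10.4] open 47.9 j6 -2.34
```

Request:
send_rows(
  plan=[0.4,0,0,2,0,0,0,0.4,0,0,2,0,0,0.1,0.4,0,0,2,0,0,0.2,0.4,0,0,2,0,0,0.3,0.4,0,0,2,0,0,0.4],
)

```text
time_s: 7.07
ee_pos: [625.0, 122.4, 68.3]
orientation: [-0.568, 3.084, 0.002]
contact_force: [-2.6, 4.7, 17.3]
opening: 48.0
```

Request:
send_rows(
  plan=[0.4,0,0,0,0,0,0.1,0.4,0,0,0,0,0,0.2,0.4,0,0,0,0,0,0.3,0.4,0,0,0,0,0,0.385,0.4,0,0,0,0,0,0.385],
)

```text
time_s: 7.48
ee_pos: [624.5, 123.9, 68.2]
orientation: [0.031, 3.137, 0.008]
contact_force: [-4.7, 9.0, 18.9]
opening: 48.1
```

```bash
python3 d.py;  python3 -c "
from h import *
print(robot.get_state()['ft_torque'])"
```

```text
t7.48 at [624.5 123.9  68.2] psi 1.551 tilt [0.0042 0.0048] F [-4.7  9.  18.9] open 48.1 j6 -1.55
[2.29054867 0.6669767  0.15468712]
```

Request:
send_rows(
  plan=[0.4,0,0,-1,0,0,0.06,0.4,0,0,-4,0,0,0.06,0.4,0,0,-5,0,0,0.02,0.4,0,0,-5,0,0,0,0.4,0,0,-5,0,0,0],
)

```text
time_s: 7.9
ee_pos: [622.7, 122.4, 70.0]
orientation: [0.025, 3.141, 0.003]
contact_force: [0.1, 4.6, 5.4]
opening: 48.0
```

Request:
send_rows(
  plan=[0.8,0,0,0,0,0,0,0.8,0,0,0,0,0,0,0.8,0,0,0,0,0,0,0.8,0,0,0,0,0,0,0.8,0,0,0,0,0,0],
)

```text
time_s: 8.32
ee_pos: [622.2, 120.7, 68.9]
orientation: [-0.027, -3.14, 0.001]
contact_force: [-0.3, 0.5, -0.5]
opening: 68.5
```

Request:
send_rows(
  plan=[0.8,0,0,-130,0,0,0,0.8,0,0,-130,0,0,0,0.8,0,0,-130,0,0,0,0.8,0,0,-130,0,0,0,0.8,0,0,-130,0,0,0],
)

```text
time_s: 8.73
ee_pos: [625.3, 120.9, 204.3]
orientation: [0.027, 3.133, -0.0]
contact_force: [0.1, -0.1, -0.5]
opening: 68.3
```

```bash
python3 d.py 624 13 200 -0.017; python3 - <<'E'
from h import *
save('scene','s5.png');save('top','t5.png')
a=cv2.imread('pics/t5.png')[150:230,160:300];b=cv2.imread('pics/s5.png')[130:230,180:320]
cv2.imwrite('pics/c5.png',np.vstack([cv2.resize(a,(490,280),interpolation=2),cv2.resize(b,(490,320),interpolation=2)]))
E
```

```text
t8.73 at [625.3 120.9 204.3] psi 1.554 tilt [ 0.0087 -0.0002] F [ 0.1 -0.1 -0.5] open 68.3 j6 -1.55
  call 1 shift -0.2 -36.0 1.4 turn 0.524
  call 2 shift -18.1 -31.1 1.4 turn 0.524
  call 3 shift -31.2 -17.8 1.4 turn 0.524
```

View pics/c5.png

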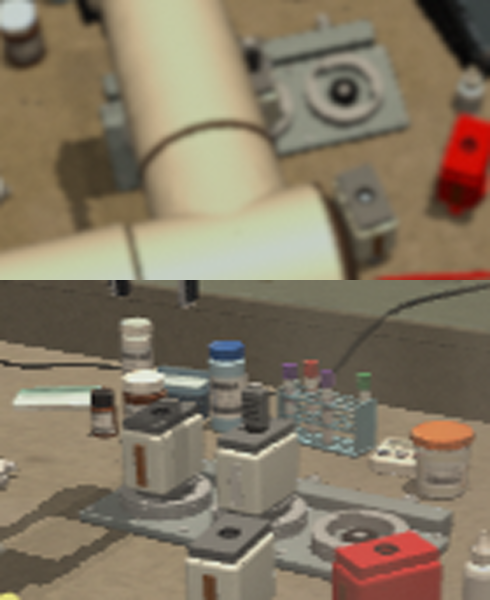

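Reservoir A sits locked at the same height and angle as the spent one. Now I'll go to probe_3.

Request:
send_rows(
  plan=[0.6,-0.2,-36,1.4,0,0,0.524,0.6,-0.2,-36,1.4,0,0,0.524,0.6,-0.2,-36,1.4,0,0,0.524,0.6,-0.2,-36,1.4,0,0,0.524,0.6,-0.2,-36,1.4,0,0,0.524],
)

```text
time_s: 9.25
ee_pos: [620.6, 84.8, 194.8]
orientation: [-0.844, -3.021, 0.002]
contact_force: [0.2, 0.3, -0.1]
opening: 51.1
```

Request:
send_rows(
  plan=[0.6,-18.1,-31.1,1.4,0,0,0.524,0.6,-18.1,-31.1,1.4,0,0,0.524,0.6,-18.1,-31.1,1.4,0,0,0.524,0.6,-18.1,-31.1,1.4,0,0,0.524,0.6,-18.1,-31.1,1.4,0,0,0.524],
)

```text
time_s: 9.67
ee_pos: [620.7, 49.1, 194.5]
orientation: [-1.595, -2.703, 0.002]
contact_force: [0.1, 0.6, 0.8]
opening: 51.5
```

Request:
send_rows(
  plan=[0.6,-31.2,-17.8,1.4,0,0,0.524,0.6,-31.2,-17.8,1.4,0,0,0.524,0.6,-31.2,-17.8,1.4,0,0,0.524,0.6,-31.2,-17.8,1.4,0,0,0.524,0.6,-31.2,-17.8,1.4,0,0,0.524],
)

```text
time_s: 10.08
ee_pos: [620.6, 13.2, 193.8]
orientation: [-2.24, -2.2, 0.002]
contact_force: [0.4, -0.1, -0.0]
opening: 51.2
```

Request:
send_rows(
  plan=[0.6,0,0,0,0,0,0,0.6,0,0,0,0,0,0,0.6,0,0,0,0,0,0,0.6,0,0,0,0,0,0,0.6,0,0,0,0,0,0],
)

```text
time_s: 10.5
ee_pos: [621.3, 13.3, 195.2]
orientation: [-2.24, -2.203, 0.0]
contact_force: [0.7, -0.5, 0.3]
opening: 51.0
```

```bash
python3 d.py 624 13 133 -0.017; python3 - <<'E'
from h import *
S=dict(np.load('pics/s5.png.npz')); S0=dict(np.load('pics/scene0.png.npz'))
g=cv2.cvtColor(S['image'],cv2.COLOR_RGB2GRAY); print(g[166:177,214:238]); print('collar');
print(S['image'][166:176,244:264,0])
E
```

```text
t10.50 at [621.3  13.3 195.2] psi -0.016 tilt [-0.0001 -0.    ] F [ 0.7 -0.5  0.3] open 51.0 j6 -0.16
  call 1 shift -0.2 2.7 62.2 turn 0.001
[[132  81  53  70  74  66  65  73  76  82  68  50  59  79  64  63  66  72
   65  76  74  71  72  64]
 [132  81  43  48  47  45  47  50  53  48  50  77 116 116 117 124 117  62
   61  63  63  63  63  59]
 [135  99  62  63  44  46  50  51  57  62  73  73  76  75  76  77  76  86
  115 116 121 112  65  70]
 [132 103 112 120 106 108 111 107  85  81  81  82  80  72  73  72  75  92
  117 117 112  87  58  54]
 [134 101  97 114 136 133 106  83  79  66  52  34  41  37  62  79  73  87
  117 112  84  60  56  57]
 [135 100  96  96 109  84  83  81  76  51  37  55  46  46  57  73  73  79
   87  63  61  69  78  60]
 [139 117 109  98  83  82  81  81  80  77  67  68  62  73  73  71  65  60
   61  63  75 144 212 156]
 [138 101  75  75  74  74  76  82  81  79  72  73  74  72  71  65  59  60
   75 144 217 207 179 143]
 [131  70  68  70  69  73  73  75  74  73  74  87 110  84  60  58  58  89
  163 211 188 157 131 136]
 [128  81  67  68  67  68  67  67  71  86 101  87
[... 311 characters left out ...]
  78  83
   88  95]
 [140 136 144 138 136  87  72  71  62  60  70  74  94 139 146 106  81  99
  123 117]
 [124 129 133 118 100  60  48  54  54  68  77  74  94 140 147 105  81 103
  130 129]
 [ 79  83  86  79  73  65  61  65  71  67  78  75  93 141 146 104  82 102
  129 132]
 [ 77  83  92  98 102  78  61  53  48  56  78  75  93 139 147 108  86 102
  127 128]
 [153 157 159 156 140  69  51  65  69  75  76  75  84 123 146 102  78  81
   97 104]
 [135 138 136 122 107  83  70  63  61  55  71  75  80 106 127 111 111 104
  116 113]
 [107 108 108 109 106  88  75  74  73  74  75  74  85 118 129 129 129 128
  126 113]
 [105 106 107 110 120 117  54  60  65  75  78  75  85 123 130 130 130 124
   99  84]]
```

Request:
send_rows(
  plan=[0.6,-0.2,2.5,62,0,0,0,0.6,-0.2,2.5,62,0,0,0,0.6,-0.2,2.5,62,0,0,0,0.6,-0.2,2.5,62,0,0,0,0.6,-0.2,2.5,62,0,0,0],
)

```text
time_s: 10.92
ee_pos: [624.9, 12.8, 135.2]
orientation: [2.239, 2.2, 0.002]
contact_force: [0.2, -1.0, 0.6]
opening: 50.7
```

Request:
send_rows(
  plan=[0.05,0,0,0,0,0,0,0.05,0,0,0,0,0,0,0.05,0,0,0,0,0,0,0.05,0,0,0,0,0,0,0.05,0,0,0,0,0,0],
)

```text
time_s: 11.33
ee_pos: [624.3, 12.9, 134.2]
orientation: [2.241, 2.201, 0.001]
contact_force: [0.4, -0.1, 2.3]
opening: 4.2
```

Request:
send_rows(
  plan=[0.05,0,0,0,0,0,0,0.05,0,0,0,0,0,0,0.05,0,0,0,0,0,0,0.05,0,0,0,0,0,0,0.05,0,0,0,0,0,0],
)

```text
time_s: 11.75
ee_pos: [624.4, 12.8, 134.1]
orientation: [2.24, 2.2, 0.001]
contact_force: [0.2, 0.2, 4.7]
opening: 3.9
```

```bash
python3 d.py 624 13 133 -0.017; python3 - <<'E'
from h import *
S=dict(np.load('pics/s5.png.npz'))
print(onz(S,225.6,170.8,121))
save('scene','s6.png')
b=cv2.imread('pics/s6.png')[120:220,190:310]
cv2.imwrite('pics/c6.png',cv2.resize(b,None,fx=5,fy=5,interpolation=2))
E
```

```text
t11.75 at [624.4  12.8 134.1] psi -0.018 tilt [ 0.0015 -0.0003] F [0.2 0.2 4.7] open 3.9 j6 -0.15
  call 1 shift 0.2 -0.4 1.1 turn -0.001
[625.64868392 121.98660425 121.        ]
```

View pics/c6.png

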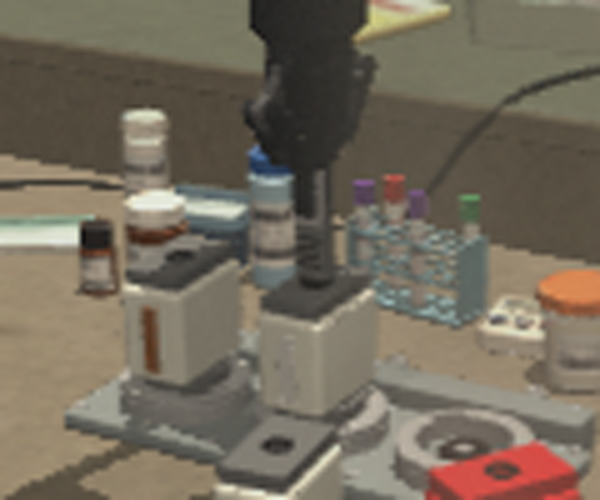

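```bash
python3 - <<'E'
from h import *
save('top','t6.png')
a=cv2.imread('pics/t6.png')[145:195,200:270]
b=cv2.imread('pics/s6.png')[135:185,225:295]
cv2.imwrite('pics/c7.png',np.hstack([cv2.resize(x,None,fx=5.6,fy=8,interpolation=2) for x in(a,b)]))
E
```

```text
(no output)
```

View pics/c7.png

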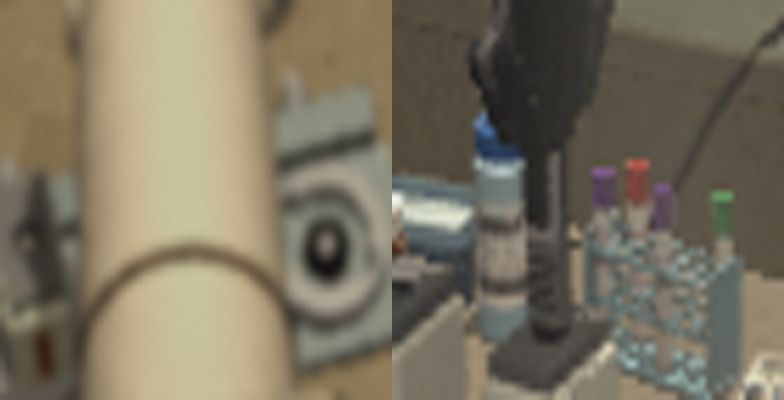

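```bash
python3 - <<'E'
from m1 import *
for z in(121,126): print(z,f(onz(S,253,177,z)),f(onz(S,253,175.5,z)))
for p in((624,13,121),(624,13,166),(624,13,172),(624,13,134),(604,13,166)): print(p,f(proj(S,p)),f(proj(T,p)))
im=T['image'];print(im[148:180:1,222:242,0])
E
```

```text
121 [620.8  10.4 121. ] [631.9  17.1 121. ]
126 [610.5   4.1 126. ] [621.5  10.7 126. ]
(624, 13, 121) [252.8 176.5] [231.5 168.1]
(624, 13, 166) [252.5 163.7] [231.  161.9]
(624, 13, 172) [252.4 161.9] [230.9 161. ]
(624, 13, 134) [252.7 172.9] [231.3 166.3]
(604, 13, 166) [249.2 165.6] [232.2 166.1]
[[135 136 137 138 137 135 134 136 139 140 140 140 140 138 135 132 126 112
   96  87]
 [137 136 138 139 139 136 136 138 138 140 140 139 138 137 135 135 133 127
  114 105]
 [138 136 139 141 140 138 137 137 138 139 139 138 138 137 137 137 139 137
  132 130]
 [137 137 140 141 139 138 137 138 138 139 139 140 139 140 139 140 141 140
  138 138]
 [135 138 142 142 140 139 139 139 139 138 139 141 140 141 141 140 140 139
  138 137]
 [136 139 141 141 140 140 139 140 140 139 140 140 140 141 141 141 139 138
  136 135]
 [137 139 141 141 139 139 140 140 141 141 141 140 139 139 141 141 139 137
  135 134]
 [138 139 140 140 137 136 139 141 141 142 142 141 140 140 140 141 139 137
  136 135]
 [137 137 138 137 135 136 138 140 140 142 143 143 142 141 141 139 139 138
  137 135]
 [137 139 138 137 135 135 136 13
[... 1223 characters left out ...]
 138 138
  136 133]
 [ 81  80  86 101 112 112 111 111 111 110 111 111 112 112 117 127 132 135
  138 138]
 [117 107  97  93 102 108 111 111 112 113 113 112 112 111 113 119 129 140
  143 140]
 [128 111  94  88 101 110 109 110 111 111 110 110 109 107 105 108 126 145
  152 148]
 [128 108  83  80  98 108 107 109 108 105 102  99  96  91  88  95 119 143
  157 156]
 [135 111  78  70  84  97 100  99  95  91  87  85  84  90 103 115 130 142
  153 160]
 [144 120  82  65  74  90  95  90  93 104 111 112 115 124 137 144 142 139
  150 161]
 [153 135  98  70  72  94 110 115 124 140 147 143 137 132 131 127 118 123
  146 161]
 [160 151 118  80  70  92 117 131 134 134 131 124 117 108 102  95  95 109
  141 163]]
```

```bash
python3 - <<'E'
from m1 import *
for z in(109,125,140):
  print(z,f(proj(S,(456,114,z))),f(proj(S,(472,56,z))))
g=dict(np.load('pics/s2.png.npz'))['image']
cv2.imwrite('pics/c8.png',cv2.resize(g[130:205,170:240,::-1],None,fx=7,fy=7,interpolation=2))
s=robot.get_state();print(s['qpos'],s['contact_force'])
E
```

```text
109 [197.2 192.9] [215.5 194.6]
125 [196.8 188.1] [215.2 189.8]
140 [196.4 183.7] [214.8 185.3]
[-1.72631597e-01  3.36097183e-01  1.51720182e+00 -1.89655783e-05
  1.28680549e+00 -1.54587928e-01] [-0.4360139 -0.2191064  5.5769222]
```

View pics/c8.png

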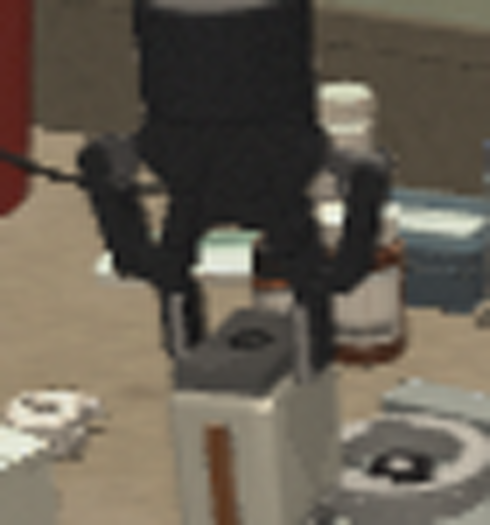

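The TCP reading runs about 33 mm below the real fingertips: the tip measures z≈145 where the reading says 109, and here the shut fingers are pressing on the stub. I'll apply that offset, reopen and go lower.

Request:
send_rows(
  plan=[0.6,0,0,-8,0,0,0,0.6,0,0,-8,0,0,0,0.6,0,0,-8,0,0,0,0.6,0,0,-8,0,0,0,0.6,0,0,-8,0,0,0],
)

```text
time_s: 12.27
ee_pos: [623.4, 13.0, 140.7]
orientation: [-2.241, -2.201, 0.001]
contact_force: [-0.2, -0.3, 0.2]
opening: 51.4
```

Request:
send_rows(
  plan=[0.6,0,0,20,0,0,0,0.6,0,0,28,0,0,0,0.6,0,0,36,0,0,0,0.6,0,0,36,0,0,0,0.6,0,0,36,0,0,0],
)

```text
time_s: 12.68
ee_pos: [623.3, 13.0, 104.7]
orientation: [-2.241, -2.2, 0.001]
contact_force: [0.7, 0.6, -0.9]
opening: 51.0
```

Request:
send_rows(
  plan=[0.1,0,0,0,0,0,0,0.1,0,0,0,0,0,0,0.1,0,0,0,0,0,0,0.1,0,0,0,0,0,0,0.1,0,0,0,0,0,0],
)

```text
time_s: 13.1
ee_pos: [624.4, 12.8, 106.2]
orientation: [2.24, 2.2, 0.001]
contact_force: [0.0, -0.1, 3.3]
opening: 15.1
```

Request:
send_rows(
  plan=[0.1,0,0,0,0,0,0,0.1,0,0,0,0,0,0,0.1,0,0,0,0,0,0,0.1,0,0,0,0,0,0,0.1,0,0,0,0,0,0],
)

```text
time_s: 13.52
ee_pos: [624.4, 12.8, 106.1]
orientation: [2.241, 2.201, 0.001]
contact_force: [0.0, 0.0, 5.5]
opening: 15.5
```

```bash
python3 d.py 624 13 190 -0.017
```

```text
t13.52 at [624.4  12.8 106.1] psi -0.018 tilt [ 0.0014 -0.0003] F [0.  0.  5.5] open 15.5 j6 -0.15
  call 1 shift 0.2 -0.4 -83.9 turn -0.001
```

Opening is 15.5 mm, so the probe is gripped. Lifting it straight out.

Request:
send_rows(
  plan=[0.1,0,0,-30,0,0,0,0.1,0,0,-60,0,0,0,0.1,0,0,-90,0,0,0,0.1,0,0,-90,0,0,0,0.1,0,0,-90,0,0,0],
)

```text
time_s: 13.93
ee_pos: [624.8, 12.8, 197.0]
orientation: [2.239, 2.199, 0.003]
contact_force: [-1.1, 0.3, -1.3]
opening: 15.3
```

Request:
send_rows(
  plan=[0.1,0,0,0,0,0,0,0.1,0,0,0,0,0,0,0.1,0,0,0,0,0,0,0.1,0,0,0,0,0,0,0.1,0,0,0,0,0,0],
)

```text
time_s: 14.35
ee_pos: [623.3, 13.0, 194.3]
orientation: [-2.24, -2.2, 0.002]
contact_force: [-0.2, 0.5, -1.1]
opening: 15.5
```

```bash
python3 d.py 625.8 122.5 196 -0.017; python3 - <<'E'
from h import *
save('scene','s7.png')
b=cv2.imread('pics/s7.png')[110:210,190:310]
cv2.imwrite('pics/c9.png',cv2.resize(b,None,fx=5,fy=5,interpolation=2))
E
```

```text
t14.35 at [623.3  13.  194.3] psi -0.018 tilt [-0.0017  0.0003] F [-0.2  0.5 -1.1] open 15.5 j6 -0.15
  call 1 shift 109.5 0.5 -1.7 turn -0.001
```

View pics/c9.png

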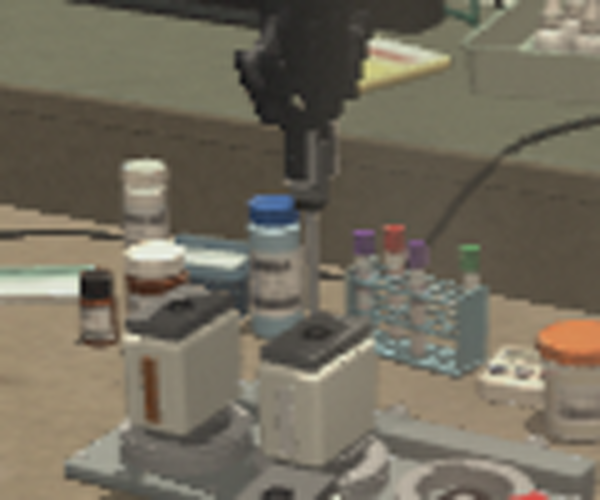

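```bash
python3 - <<'E'
from h import *
S=dict(np.load('pics/s7.png.npz'));g=cv2.cvtColor(S['image'],cv2.COLOR_RGB2GRAY).astype(float)
for (u,v) in((225.6,170.8),(253.2,176.3)):
    r=g[int(v)-3:int(v)+5,int(u)-6:int(u)+8]; print(r.astype(int))
    for th in(62,66):
        w=np.clip(th-r,0,None); vv,uu=np.mgrid[int(v)-3:int(v)+5,int(u)-6:int(u)+8]
        c=((w*uu).sum()/w.sum(),(w*vv).sum()/w.sum()); print(c,onz(S,*c,121))
E
```

```text
[[ 49  49  49  54  48  59  96 126 126 126 131 123  64  63]
 [ 48  48  53  67  97 126 125 127 126 127 127 127 117  80]
 [108 110 112 114 126 127 126 119  86  87  85  83  77  75]
 [139 134 127 121  98  56  43  45  36  59  74  75  74  73]
 [127 127 120  80  54  38  57  48  47  55  75  76  73  66]
 [127 118  82  73  72  61  62  65  73  73  73  65  59  60]
 [117  77  74  75  74  74  73  74  76  79  68  61  59  72]
 [ 75  72  74  73  74  74  74  73  65  60  59  60  73 112]]
(np.float64(224.00381679389312), np.float64(169.4618320610687)) [633.51372621 133.92776374 121.        ]
(np.float64(224.50259067357513), np.float64(169.69948186528498)) [632.44454247 131.13068626 121.        ]
[[126 116 111 105 101  80  78  78  79  92 120 115 105 106]
 [116 112  92  78  77  78  78  78  78  79  82  92 117 117]
 [112  92  78  74  64  57  56  60  71  80  79  80  93 119]
 [ 78  77  73  61  43  56  64  54  47  64  81  97 121 107]
 [ 77  76  73  61  47  52  48  50  66  84  97 119  96  76]
 [ 75  76  75  75  75  76  76  78  85  92 107  83  75  74]
 [ 75  76  75  76  78  85  84  86  88  92  70  74  81 120]
 [ 72  72  78  84  84  84  92 103  79  68  72  81 147 209]]
(np.float64(252.62280701754386), np.float64(176.3421052631579)) [625.09718822  14.43955704 121.        ]
(np.float64(252.57558139534885), np.float64(176.26162790697674)) [625.62328435  14.93467335 121.        ]
```

```bash
python3 - <<'E'
from m1 import *
a=proj(S,(624.4,12.8,121));print(f(a))
for p in((626.3,122.8,121),(624.3,122.8,121),(626.3,120.8,121)): b=proj(S,p);print(p,np.round(np.subtract(b,a),2))
E
```

```text
[252.9 176.5]
(626.3, 122.8, 121) [-27.43  -5.8 ]
(624.3, 122.8, 121) [-27.76  -5.61]
(626.3, 120.8, 121) [-26.95  -5.71]
```

Request:
send_rows(
  plan=[0.1,109,0.2,0,0,0,0,0.1,109,0.2,0,0,0,0,0.1,109,0.2,0,0,0,0,0.1,109,0.2,0,0,0,0,0.1,109,0.2,0,0,0,0],
)

```text
time_s: 14.82
ee_pos: [625.7, 123.1, 195.1]
orientation: [2.238, 2.204, -0.001]
contact_force: [-0.1, -1.1, -0.7]
opening: 15.2
```

Request:
send_rows(
  plan=[0.1,0,0,0,0,0,0,0.1,0,0,0,0,0,0,0.1,0,0,0,0,0,0,0.1,0,0,0,0,0,0,0.1,0,0,0,0,0,0],
)

```text
time_s: 15.23
ee_pos: [626.1, 121.1, 195.3]
orientation: [2.243, 2.2, -0.0]
contact_force: [0.5, 0.2, 0.5]
opening: 15.0
```

```bash
python3 d.py 625.5 122 181 -0.017
```

```text
t15.23 at [626.1 121.1 195.3] psi -0.019 tilt [ 0.     -0.0001] F [0.5 0.2 0.5] open 15.0 j6 0.02
  call 1 shift 0.9 -0.6 14.3 turn -0.002
```

Lowering in steps, watching the contact.

Request:
send_rows(
  plan=[0.1,0.8,-0.5,6,0,0,0,0.1,0.8,-0.5,12,0,0,0,0.1,0.8,-0.5,17,0,0,0,0.1,0.8,-0.5,20,0,0,0,0.1,0.8,-0.5,20,0,0,0],
)

```text
time_s: 15.65
ee_pos: [624.6, 122.7, 173.7]
orientation: [-2.24, -2.2, 0.003]
contact_force: [-0.1, 0.3, -0.9]
opening: 15.0
```

```bash
python3 d.py 625.5 122 181 -0.017
```

```text
t15.65 at [624.6 122.7 173.7] psi -0.018 tilt [-0.0025 -0.    ] F [-0.1  0.3 -0.9] open 15.0 j6 0.02
  call 1 shift -0.7 0.9 -7.3 turn -0.001
```

The rod has entered the port with no force on it. I'll keep lowering.

Request:
send_rows(
  plan=[0.1,0,0,15,0,0,0,0.1,0,0,30,0,0,0,0.1,0,0,45,0,0,0,0.1,0,0,60,0,0,0,0.1,0,0,62,0,0,0],
)

```text
time_s: 16.07
ee_pos: [623.7, 122.6, 110.2]
orientation: [-2.239, -2.199, 0.005]
contact_force: [0.6, -0.5, -1.3]
opening: 15.2
```

Request:
send_rows(
  plan=[0.1,0,0,2,0,0,0,0.1,0,0,4,0,0,0,0.1,0,0,6,0,0,0,0.1,0,0,8,0,0,0,0.1,0,0,8,0,0,0],
)

```text
time_s: 16.48
ee_pos: [626.2, 122.7, 106.2]
orientation: [2.24, 2.2, 0.002]
contact_force: [0.6, 0.5, 0.4]
opening: 15.6
```

```bash
python3 d.py 625.5 122 104 -0.017
```

```text
t16.48 at [626.2 122.7 106.2] psi -0.018 tilt [ 0.0017 -0.0001] F [0.6 0.5 0.4] open 15.6 j6 0.02
  call 1 shift -0.7 -0.7 2.2 turn -0.001
```

Request:
send_rows(
  plan=[0.1,0,0,2,0,0,0,0.1,0,0,2,0,0,0,0.5,0,0,0,0,0,0,0.5,0,0,0,0,0,0,0.5,0,0,0,0,0,0],
)

```text
time_s: 16.9
ee_pos: [625.3, 122.8, 105.1]
orientation: [-2.241, -2.201, 0.0]
contact_force: [-0.1, -0.7, 0.0]
opening: 42.9
```

Request:
send_rows(
  plan=[0.5,0,0,0,0,0,0,0.5,0,0,-30,0,0,0,0.8,0,0,-60,0,0,0,0.8,0,0,-95,0,0,0,0.8,0,0,-95,0,0,0],
)

```text
time_s: 17.32
ee_pos: [629.7, 122.8, 208.9]
orientation: [2.235, 2.195, 0.015]
contact_force: [0.5, 0.3, 2.1]
opening: 68.2
```

```bash
python3 d.py 624.5 12.5 195 1.554
```

```text
t17.32 at [629.7 122.8 208.9] psi -0.018 tilt [0.0133 0.0001] F [0.5 0.3 2.1] open 68.2 j6 0.02
  call 1 shift -36.8 -1.1 4.6 turn -0.524
  call 2 shift -31.3 -19.3 4.6 turn -0.524
  call 3 shift -17.5 -32.4 4.6 turn -0.524
```

Request:
send_rows(
  plan=[0.8,-36.8,-1.1,4.6,0,0,-0.524,0.8,-36.8,-1.1,4.6,0,0,-0.524,0.8,-36.8,-1.1,4.6,0,0,-0.524,0.8,-36.8,-1.1,4.6,0,0,-0.524,0.8,-36.8,-1.1,4.6,0,0,-0.524],
)

```text
time_s: 17.73
ee_pos: [623.6, 85.8, 195.3]
orientation: [-1.59, -2.709, 0.0]
contact_force: [0.9, -0.3, -0.2]
opening: 68.3
```

Request:
send_rows(
  plan=[0.8,-31.3,-19.3,4.6,0,0,-0.524,0.8,-31.3,-19.3,4.6,0,0,-0.524,0.8,-31.3,-19.3,4.6,0,0,-0.524,0.8,-31.3,-19.3,4.6,0,0,-0.524,0.8,-31.3,-19.3,4.6,0,0,-0.524],
)

```text
time_s: 18.15
ee_pos: [621.9, 49.2, 190.8]
orientation: [-0.837, -3.028, 0.0]
contact_force: [-0.6, 0.8, 0.7]
opening: 68.3
```

Request:
send_rows(
  plan=[0.8,-17.5,-32.4,4.6,0,0,-0.524,0.8,-17.5,-32.4,4.6,0,0,-0.524,0.8,-17.5,-32.4,4.6,0,0,-0.524,0.8,-17.5,-32.4,4.6,0,0,-0.524,0.8,-17.5,-32.4,4.6,0,0,-0.524],
)

```text
time_s: 18.57
ee_pos: [620.3, 12.4, 186.3]
orientation: [-0.025, -3.141, -0.0]
contact_force: [0.0, -0.1, 0.1]
opening: 68.5
```

Request:
send_rows(
  plan=[0.8,0,0,0,0,0,0,0.8,0,0,0,0,0,0,0.8,0,0,0,0,0,0,0.8,0,0,0,0,0,0,0.8,0,0,0,0,0,0],
)

```text
time_s: 18.98
ee_pos: [620.3, 12.6, 186.5]
orientation: [-0.028, -3.141, -0.0]
contact_force: [0.0, -0.3, -0.2]
opening: 68.3
```

```bash
python3 d.py 624.5 12.5 42 1.554; python3 -c "
from h import *
save('scene','s8.png')
b=cv2.imread('pics/s8.png')[130:210,190:310]
cv2.imwrite('pics/c10.png',cv2.resize(b,None,fx=5,fy=5,interpolation=2))"
```

```text
t18.98 at [620.3  12.6 186.5] psi 1.553 tilt [-0.  0.] F [ 0.  -0.3 -0.2] open 68.3 j6 -1.73
  call 1 shift -4.2 0.0 144.5 turn -0.001
```

View pics/c10.png

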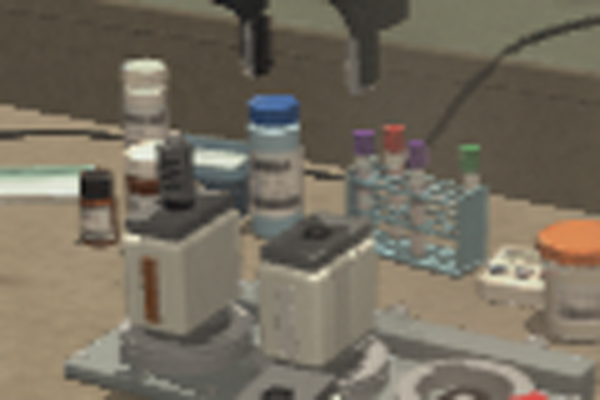

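The probe is seated in A, collar flat on the lid. The jaws straddle the spent reservoir, so next I grip it.

Request:
send_rows(
  plan=[0.8,-4.2,0,40,0,0,0,0.8,-4.2,0,80,0,0,0,0.8,-4.2,0,115,0,0,0,0.8,-4.2,0,144,0,0,0,0.8,-4.2,0,144,0,0,0],
)

```text
time_s: 19.45
ee_pos: [618.6, 13.3, 35.0]
orientation: [-0.027, -3.128, -0.003]
contact_force: [-1.2, 0.8, -1.2]
opening: 68.4
```

Request:
send_rows(
  plan=[0.8,0,0,0,0,0,0,0.8,0,0,0,0,0,0,0.4,0,0,0,0,0,0,0.4,0,0,0,0,0,0,0.4,0,0,0,0,0,0],
)

```text
time_s: 19.87
ee_pos: [627.1, 12.4, 46.0]
orientation: [0.026, 3.136, -0.0]
contact_force: [0.2, 2.1, 6.5]
opening: 49.1
```

Request:
send_rows(
  plan=[0.4,0,0,0,0,0,0,0.4,0,0,0,0,0,0,0.4,0,0,0,0,0,0,0.4,0,0,0,0,0,0,0.4,0,0,0,0,0,0],
)

```text
time_s: 20.28
ee_pos: [627.0, 12.4, 46.0]
orientation: [0.026, 3.136, -0.001]
contact_force: [-0.2, 0.8, 5.9]
opening: 49.4
```

Request:
send_rows(
  plan=[0.4,0,0,2,0,0,0,0.4,0,0,4,0,0,0,0.4,0,0,6,0,0,0,0.4,0,0,6,0,0,0,0.4,0,0,6,0,0,0],
)

```text
time_s: 20.7
ee_pos: [628.1, 12.5, 43.4]
orientation: [0.026, 3.134, -0.001]
contact_force: [-6.4, 3.8, 23.5]
opening: 49.1
```

```bash
python3 d.py
```

```text
t20.70 at [628.1  12.5  43.4] psi 1.554 tilt [ 0.0074 -0.0005] F [-6.4  3.8 23.5] open 49.1 j6 -1.73
```

Request:
send_rows(
  plan=[0.4,0,0,0,0,0,-0.1,0.4,0,0.4,0,0,0,-0.2,0.4,0,0.6,0,0,0,-0.3,0.4,0,0.8,0,0,0,-0.4,0.4,0,0.8,0,0,0,-0.4],
)

```text
time_s: 21.12
ee_pos: [628.4, 12.0, 43.3]
orientation: [-0.604, 3.076, -0.006]
contact_force: [-5.2, 1.0, 21.0]
opening: 49.5
```

Request:
send_rows(
  plan=[0.4,0,0,0,0,0,-0.1,0.4,0,0,0,0,0,-0.2,0.4,0,0,0,0,0,-0.3,0.4,0.5,0.5,0,0,0,-0.385,0.4,0.5,0.5,0,0,0,-0.385],
)

```text
time_s: 21.53
ee_pos: [628.1, 12.7, 43.3]
orientation: [-1.18, 2.903, -0.008]
contact_force: [-4.9, 1.4, 20.2]
opening: 49.1
```

Request:
send_rows(
  plan=[0.4,0,0,-4,0,0,0,0.4,0,0,-8,0,0,0,0.4,0,0,-12,0,0,0,0.4,0,0,-16,0,0,0,0.4,0,0,-16,0,0,0],
)

```text
time_s: 21.95
ee_pos: [625.7, 13.4, 54.2]
orientation: [-1.175, 2.909, -0.003]
contact_force: [5.4, 0.8, 2.3]
opening: 48.9
```

```bash
python3 d.py
```

```text
t21.95 at [625.7  13.4  54.2] psi 2.339 tilt [ 0.0045 -0.0001] F [5.4 0.8 2.3] open 48.9 j6 -2.51
```

Request:
send_rows(
  plan=[0.4,0,0,-10,0,0,0,0.4,0,0,-25,0,0,0,0.4,0,0,-50,0,0,0,0.4,0,0,-90,0,0,0,0.4,0,0,-110,0,0,0],
)

```text
time_s: 22.37
ee_pos: [623.6, 13.4, 165.0]
orientation: [1.177, -2.912, 0.0]
contact_force: [1.2, -0.1, -0.2]
opening: 49.3
```

Request:
send_rows(
  plan=[0.4,0,0,0,0,0,0,0.4,0,0,0,0,0,0,0.4,0,0,0,0,0,0,0.4,0,0,0,0,0,0,0.4,0,0,0,0,0,0],
)

```text
time_s: 22.78
ee_pos: [622.3, 13.7, 159.9]
orientation: [1.176, -2.909, -0.004]
contact_force: [-0.1, -0.2, -1.6]
opening: 49.3
```

```bash
python3 d.py 470 -365 162 1.64; python3 - <<'E'
from m1 import *
hsv=cv2.cvtColor(T['image'],cv2.COLOR_RGB2HSV)
print(hsv[192,325:340],T['image'][192,333])
E
```

```text
t22.78 at [622.3  13.7 159.9] psi 2.339 tilt [-0.0048  0.0008] F [-0.1 -0.2 -1.6] open 49.3 j6 -2.51
  call 1 shift 124.2 -55.5 -0.7 turn 0.233
  call 2 shift 108.0 -82.7 -0.7 turn 0.233
  call 3 shift 86.0 -105.4 -0.7 turn 0.233
[[ 33  61 198]
 [ 33  60 199]
 [ 33  60 199]
 [ 33  59 199]
 [ 33  59 199]
 [ 33  60 199]
 [ 33  60 199]
 [ 33  60 199]
 [ 33  60 199]
 [ 33  59 199]
 [ 33  59 198]
 [ 33  59 198]
 [ 33  59 199]
 [ 33  59 198]
 [ 33  59 198]] [194 199 152]
```

Request:
send_rows(
  plan=[0.4,124.2,-55.5,-0.7,0,0,0.233,0.4,124.2,-55.5,-0.7,0,0,0.233,0.4,124.2,-55.5,-0.7,0,0,0.233,0.4,124.2,-55.5,-0.7,0,0,0.233,0.4,124.2,-55.5,-0.7,0,0,0.233],
)

```text
time_s: 23.2
ee_pos: [571.5, -115.5, 162.1]
orientation: [0.824, -3.029, -0.001]
contact_force: [0.4, 0.2, -0.2]
opening: 49.2
```

Request:
send_rows(
  plan=[0.4,108,-82.7,-0.7,0,0,0.233,0.4,108,-82.7,-0.7,0,0,0.233,0.4,108,-82.7,-0.7,0,0,0.233,0.4,108,-82.7,-0.7,0,0,0.233,0.4,108,-82.7,-0.7,0,0,0.233],
)

```text
time_s: 23.62
ee_pos: [521.6, -240.7, 163.2]
orientation: [0.468, -3.106, -0.001]
contact_force: [-0.5, 0.0, -1.9]
opening: 49.0
```

Request:
send_rows(
  plan=[0.4,86,-105.4,-0.7,0,0,0.233,0.4,86,-105.4,-0.7,0,0,0.233,0.4,86,-105.4,-0.7,0,0,0.233,0.4,86,-105.4,-0.7,0,0,0.233,0.4,86,-105.4,-0.7,0,0,0.233],
)

```text
time_s: 24.03
ee_pos: [471.5, -366.3, 164.0]
orientation: [0.106, -3.14, -0.001]
contact_force: [-0.4, 0.8, -1.4]
opening: 49.2
```

Request:
send_rows(
  plan=[0.4,0,0,0,0,0,0,0.4,0,0,0,0,0,0,0.4,0,0,0,0,0,0,0.4,0,0,0,0,0,0,0.4,0,0,0,0,0,0],
)

```text
time_s: 24.45
ee_pos: [472.3, -364.1, 164.6]
orientation: [-0.111, 3.14, 0.0]
contact_force: [1.1, 0.7, -1.6]
opening: 49.5
```

```bash
python3 d.py 470 -365 38 1.64; python3 - <<'E'
from h import *
c=save('scene','s9.png');T=save('top','t9.png')
g=cv2.inRange(cv2.cvtColor(np.load('pics/top0.png.npz')['image'],cv2.COLOR_RGB2HSV),(28,40,120),(40,110,255)); n,l,st,ce=cv2.connectedComponentsWithStats(g); i=1+st[1:,4].argmax(); print(st[i],ce[i])
pts=np.argwhere(l==i)[:,::-1].astype(np.float32); W=np.array([onz(T,*p,44)[:2] for p in pts],np.float32); print(cv2.minAreaRect(W))
a=cv2.imread('pics/t9.png')[140:240,260:400];b=cv2.imread('pics/s9.png')[150:300,260:440]
cv2.imwrite('pics/c11.png',np.hstack([cv2.resize(a,(400,286),interpolation=2),cv2.resize(b,(343,286),interpolation=2)]))
E
```

```text
t24.45 at [ 472.3 -364.1  164.6] psi 1.642 tilt [0.0001 0.0002] F [ 1.1  0.7 -1.6] open 49.5 j6 -2.50
  call 1 shift 2.4 -0.7 126.6 turn 0.002
[  92  265  110   36 1631] [149.28264868 286.27467811]
((240.01181030273438, 420.424560546875), (368.720458984375, 135.43505859375), 62.90998840332031)
```

View pics/c11.png

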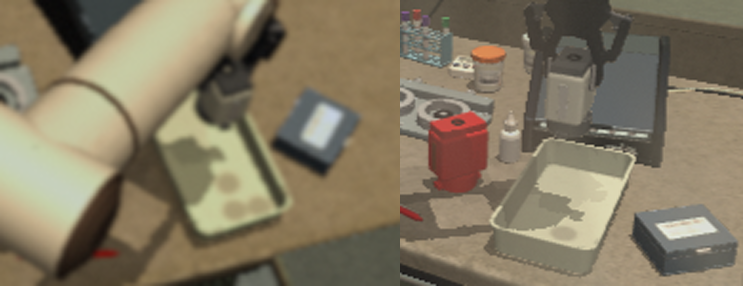

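The spent reservoir hangs over the tray's middle with nothing in the way. Lowering it.

Request:
send_rows(
  plan=[0.4,2,-1,40,0,0,0,0.4,2,-1,80,0,0,0,0.4,2,-1,110,0,0,0,0.4,2,-1,122,0,0,0,0.4,2,-1,122,0,0,0],
)

```text
time_s: 24.97
ee_pos: [467.7, -363.9, 39.0]
orientation: [0.109, -3.135, -0.009]
contact_force: [-1.1, 0.8, -1.6]
opening: 49.0
```

Request:
send_rows(
  plan=[0.4,0,0,2,0,0,0,0.4,0,0,4,0,0,0,0.4,0,0,6,0,0,0,0.4,0,0,8,0,0,0,0.4,0,0,8,0,0,0],
)

```text
time_s: 25.38
ee_pos: [470.2, -366.8, 35.4]
orientation: [-0.109, 3.139, -0.002]
contact_force: [-0.6, -0.5, -1.0]
opening: 49.5
```

Request:
send_rows(
  plan=[0.4,0,0,2,0,0,0,0.4,0,0,3,0,0,0,0.4,0,0,3,0,0,0,0.4,0,0,3,0,0,0,0.4,0,0,3,0,0,0],
)

```text
time_s: 25.8
ee_pos: [470.1, -366.6, 32.1]
orientation: [-0.109, 3.139, -0.001]
contact_force: [-0.7, 0.2, 1.8]
opening: 49.3
```

Request:
send_rows(
  plan=[0.75,0,0,0,0,0,0,0.75,0,0,0,0,0,0,0.75,0,0,0,0,0,0,0.75,0,0,0,0,0,0,0.75,0,0,0,0,0,0],
)

```text
time_s: 26.22
ee_pos: [469.7, -366.3, 31.5]
orientation: [0.109, -3.14, -0.0]
contact_force: [-0.3, 0.1, 0.2]
opening: 64.3
```

Request:
send_rows(
  plan=[0.75,0,0,-20,0,0,0,0.75,0,0,-60,0,0,0,0.75,0,0,-100,0,0,0,0.8,0,0,-140,0,0,0,0.8,0,0,-140,0,0,0],
)

```text
time_s: 26.63
ee_pos: [473.5, -370.6, 181.9]
orientation: [-0.109, 3.129, -0.021]
contact_force: [1.5, -0.7, 1.6]
opening: 68.2
```

```bash
python3 d.py 439.5 -69 160 1.73; python3 - <<'E'
from h import *
c=save('scene','s10.png');T=save('top','t10.png')
# fresh B displaced? compare B patch & lid dark region
a=np.load('pics/scene0.png.npz')['image'][195:250,225:265].astype(int);b=c['image'][195:250,225:265].astype(int);print('Bdiff',abs(a-b).mean())
a=np.load('pics/s8.png.npz')['image'][160:220,210:240].astype(int);b=c['image'][160:220,210:240].astype(int);print('Adiff',abs(a-b).mean())
E
```

```text
t26.63 at [ 473.5 -370.6  181.9] psi 1.640 tilt [ 0.0108 -0.0127] F [ 1.5 -0.7  1.6] open 68.2 j6 -2.50
  call 1 shift 6.5 151.6 11.0 turn -0.045
  call 2 shift -0.3 151.8 11.0 turn -0.045
Bdiff 8.135454545454545
Adiff 13.57462962962963
```

```bash
python3 - <<'E'
from h import *
def m(f0,f1,box,pad=12):
    u0,v0,u1,v1=box
    A=np.load(f'pics/{f0}.npz')['image'][v0:v1,u0:u1];B=np.load(f'pics/{f1}.npz')['image'][v0-pad:v1+pad,u0-pad:u1+pad]
    r=cv2.matchTemplate(B,A,cv2.TM_CCOEFF_NORMED);y,x=np.unravel_index(r.argmax(),r.shape)
    return x-pad,y-pad,round(float(r.max()),3)
print('B scene',m('scene0.png','s10.png',(230,200,262,246)))
print('B top',m('top0.png','t10.png',(254,196,275,226)))
print('A scene',m('s8.png','s10.png',(212,150,242,205)))
print('stand',m('scene0.png','s10.png',(145,173,185,222)),m('top0.png','t10.png',(150,218,196,250)))
E
```

```text
B scene (np.int64(0), np.int64(0), 0.947)
B top (np.int64(-3), np.int64(3), 0.709)
A scene (np.int64(0), np.int64(0), 0.895)
stand (np.int64(0), np.int64(0), 0.983) (np.int64(0), np.int64(0), 1.0)
```

Request:
send_rows(
  plan=[0.85,6.5,151.6,5,0,0,-0.045,0.85,6.5,151.6,5,0,0,-0.045,0.85,6.5,151.6,5,0,0,-0.045,0.85,6.5,151.6,5,0,0,-0.045,0.85,6.5,151.6,5,0,0,-0.045],
)

```text
time_s: 27.15
ee_pos: [450.8, -209.8, 163.7]
orientation: [0.185, -3.132, -0.009]
contact_force: [0.8, 0.8, -0.4]
opening: 72.9
```

Request:
send_rows(
  plan=[0.85,-0.3,151.8,5,0,0,-0.045,0.85,-0.3,151.8,5,0,0,-0.045,0.85,-0.3,151.8,5,0,0,-0.045,0.85,-0.3,151.8,5,0,0,-0.045,0.85,-0.3,151.8,5,0,0,-0.045],
)

```text
time_s: 27.57
ee_pos: [433.8, -60.3, 159.4]
orientation: [0.256, -3.127, -0.006]
contact_force: [0.2, 0.1, 0.3]
opening: 72.7
```

Request:
send_rows(
  plan=[0.85,0,0,0,0,0,0,0.85,0,0,0,0,0,0,0.85,0,0,0,0,0,0,0.85,0,0,0,0,0,0,0.85,0,0,0,0,0,0],
)

```text
time_s: 27.98
ee_pos: [435.9, -65.6, 161.5]
orientation: [0.247, -3.132, -0.0]
contact_force: [-0.3, 0.6, 0.8]
opening: 72.5
```

```bash
python3 d.py 439.5 -69 29 1.73; python3 - <<'E'
from h import *
c=save('scene','s11.png')
A=np.load('pics/scene0.png.npz')['image'][200:246,230:262]
r=cv2.matchTemplate(c['image'][188:258,218:274],A,cv2.TM_CCOEFF_NORMED);y,x=np.unravel_index(r.argmax(),r.shape);print(x-12,y-12,r.max())
E
```

```text
t27.98 at [435.9 -65.6 161.5] psi 1.728 tilt [-0.0003  0.    ] F [-0.3  0.6  0.8] open 72.5 j6 -2.15
  call 1 shift -3.1 -3.9 132.5 turn -0.002
0 0 0.8356651
```

Request:
send_rows(
  plan=[0.85,-3,-4,40,0,0,0,0.85,-3,-4,80,0,0,0,0.85,-3,-4,115,0,0,0,0.85,-3,-4,132,0,0,0,0.85,-3,-4,132,0,0,0],
)

```text
time_s: 28.45
ee_pos: [435.4, -66.8, 25.3]
orientation: [0.248, -3.124, -0.007]
contact_force: [-0.2, 0.3, 0.7]
opening: 72.7
```

Request:
send_rows(
  plan=[0.85,0,0,0,0,0,0,0.85,0,0,0,0,0,0,0.85,0,0,0,0,0,0,0.4,0,0,0,0,0,0,0.4,0,0,0,0,0,0],
)

```text
time_s: 28.87
ee_pos: [440.7, -68.9, 31.1]
orientation: [-0.25, 3.129, -0.003]
contact_force: [-1.3, -9.1, 27.3]
opening: 49.8
```

Request:
send_rows(
  plan=[0.4,0,0,0,0,0,0,0.4,0,0,0,0,0,0,0.4,0,0,0,0,0,0,0.4,0,0,0,0,0,0,0.4,0,0,0,0,0,0],
)

```text
time_s: 29.28
ee_pos: [440.7, -68.9, 31.3]
orientation: [-0.25, 3.129, -0.003]
contact_force: [-0.3, -0.4, 6.8]
opening: 49.7
```

Request:
send_rows(
  plan=[0.4,0,0,-20,0,0,0,0.4,0,0,-45,0,0,0,0.4,0,0,-60,0,0,0,0.4,0,0,-60,0,0,0,0.4,0,0,-60,0,0,0],
)

```text
time_s: 29.7
ee_pos: [439.8, -68.3, 90.0]
orientation: [-0.25, 3.13, -0.001]
contact_force: [-0.6, -0.4, -4.0]
opening: 49.5
```

Request:
send_rows(
  plan=[0.4,0,0,0,0,0,0,0.4,0,0,0,0,0,0,0.4,0,0,0,0,0,0,0.4,0,0,0,0,0,0,0.4,0,0,0,0,0,0],
)

```text
time_s: 30.12
ee_pos: [439.0, -68.0, 88.9]
orientation: [0.25, -3.131, -0.001]
contact_force: [0.3, 0.3, -3.2]
opening: 49.4
```

```bash
python3 d.py 621.5 -97.5 90 2.339
```

```text
t30.12 at [439.  -68.   88.9] psi 1.730 tilt [-0.0012  0.0005] F [ 0.3  0.3 -3.2] open 49.4 j6 -2.16
  call 1 shift -87.8 -29.0 -0.5 turn -0.305
  call 2 shift -75.0 -54.0 -0.5 turn -0.305
```

Request:
send_rows(
  plan=[0.4,-88.2,-29,-0.5,0,0,-0.305,0.4,-88.2,-29,-0.5,0,0,-0.305,0.4,-88.2,-29,-0.5,0,0,-0.305,0.4,-88.2,-29,-0.5,0,0,-0.305,0.4,-88.2,-29,-0.5,0,0,-0.305],
)

```text
time_s: 30.53
ee_pos: [530.8, -82.7, 89.4]
orientation: [0.721, -3.056, -0.001]
contact_force: [-0.7, -0.6, -3.3]
opening: 49.6
```

Request:
send_rows(
  plan=[0.4,-75.5,-54,-0.5,0,0,-0.305,0.4,-75.5,-54,-0.5,0,0,-0.305,0.4,-75.5,-54,-0.5,0,0,-0.305,0.4,-75.5,-54,-0.5,0,0,-0.305,0.4,-75.5,-54,-0.5,0,0,-0.305],
)

```text
time_s: 30.95
ee_pos: [621.6, -97.0, 90.1]
orientation: [1.175, -2.912, -0.002]
contact_force: [-0.4, 0.0, -3.7]
opening: 49.5
```

Request:
send_rows(
  plan=[0.4,0,0,0,0,0,0,0.4,0,0,0,0,0,0,0.4,0,0,0,0,0,0,0.4,0,0,0,0,0,0,0.4,0,0,0,0,0,0],
)

```text
time_s: 31.37
ee_pos: [622.4, -97.2, 90.9]
orientation: [-1.178, 2.912, -0.0]
contact_force: [0.3, 0.6, -3.0]
opening: 49.6
```

Request:
send_rows(
  plan=[0.4,0,0,0,0,0,0,0.4,0,0,0,0,0,0,0.4,0,0,0,0,0,0,0.4,0,0,0,0,0,0,0.4,0,0,0,0,0,0],
)

```text
time_s: 31.78
ee_pos: [622.8, -97.3, 90.6]
orientation: [1.179, -2.912, -0.0]
contact_force: [-0.2, -0.1, -3.1]
opening: 49.6
```

```bash
python3 d.py 622.5 -97 68 2.339
```

```text
t31.78 at [622.8 -97.3  90.6] psi 2.340 tilt [-0.  0.] F [-0.2 -0.1 -3.1] open 49.6 j6 -2.69
  call 1 shift -0.0 0.4 22.6 turn 0.001
```

Request:
send_rows(
  plan=[0.4,0,0.4,12,0,0,0,0.4,0,0.4,22,0,0,0,0.4,0,0.4,22,0,0,0,0.4,0,0.4,22,0,0,0,0.4,0,0.4,22,0,0,0],
)

```text
time_s: 32.2
ee_pos: [622.3, -97.0, 68.1]
orientation: [1.178, -2.912, -0.001]
contact_force: [-0.1, 0.2, -2.5]
opening: 49.4
```

Request:
send_rows(
  plan=[0.4,0,0,2,0,0,0,0.4,0,0,4,0,0,0,0.4,0,0,6,0,0,0,0.4,0,0,8,0,0,0,0.4,0,0,8,0,0,0],
)

```text
time_s: 32.62
ee_pos: [622.1, -96.9, 60.0]
orientation: [1.178, -2.911, -0.001]
contact_force: [0.3, 0.9, -2.7]
opening: 49.8
```

```bash
python3 d.py; python3 -c "
from h import *
print(robot.get_state()['ft_torque'])"
```

```text
t32.62 at [622.1 -96.9  60. ] psi 2.340 tilt [-0.0008  0.0003] F [ 0.3  0.9 -2.7] open 49.8 j6 -2.69
[ 0.02100769  0.04238803 -0.05552023]
```

It went into the slots without touching. Now press and turn.

Request:
send_rows(
  plan=[0.4,0,0,4,0,0,0,0.4,0,0,8,0,0,0,0.4,0,0,12,0,0,0,0.4,0,0,16,0,0,0,0.4,0,0,16,0,0,0],
)

```text
time_s: 33.03
ee_pos: [623.2, -97.3, 45.7]
orientation: [-1.178, 2.911, -0.001]
contact_force: [-2.0, 1.0, 7.2]
opening: 49.6
```

Request:
send_rows(
  plan=[0.4,0,0,2,0,0,0,0.4,0,0,3,0,0,0,0.4,0,0,3,0,0,0,0.4,0,0,3,0,0,0,0.4,0,0,3,0,0,0],
)

```text
time_s: 33.45
ee_pos: [623.4, -97.4, 45.3]
orientation: [-1.179, 2.911, -0.002]
contact_force: [-6.6, 1.1, 19.3]
opening: 49.8
```

```bash
python3 d.py
```

```text
t33.45 at [623.4 -97.4  45.3] psi 2.340 tilt [ 0.0011 -0.0007] F [-6.6  1.1 19.3] open 49.8 j6 -2.69
```

Bottomed. Turning clockwise 45° to the stop.

Request:
send_rows(
  plan=[0.4,0,0,0,0,0,0.1,0.4,0,0,0,0,0,0.2,0.4,0,0,0,0,0,0.3,0.4,0,0,0,0,0,0.4,0.4,0,0,0,0,0,0.4],
)

```text
time_s: 33.87
ee_pos: [623.6, -97.3, 45.3]
orientation: [-0.571, 3.088, -0.001]
contact_force: [-6.7, 1.0, 17.6]
opening: 49.4
```

Request:
send_rows(
  plan=[0.4,0,0,0,0,0,0.1,0.4,0,0,0,0,0,0.2,0.4,0,0,0,0,0,0.3,0.4,0,0,0,0,0,0.385,0.4,0,0,0,0,0,0.385],
)

```text
time_s: 34.28
ee_pos: [624.5, -95.9, 45.0]
orientation: [0.029, 3.137, 0.002]
contact_force: [-4.0, 4.8, 14.7]
opening: 49.3
```

Request:
send_rows(
  plan=[0.4,0,0,-1,0,0,0.06,0.4,0,0,-4,0,0,0.06,0.4,0,0,-6,0,0,0.02,0.4,0,0,-6,0,0,0,0.4,0,0,-6,0,0,0],
)

```text
time_s: 34.7
ee_pos: [623.4, -96.5, 48.0]
orientation: [0.024, 3.139, 0.001]
contact_force: [3.2, 4.4, 1.2]
opening: 49.5
```

```bash
python3 d.py; python3 -c "
from h import *
print(robot.get_state()['ft_torque'])"
```

```text
t34.70 at [623.4 -96.5  48. ] psi 1.555 tilt [0.0021 0.0009] F [3.2 4.4 1.2] open 49.5 j6 -1.90
[ 0.85928127 -0.51094061  0.09226172]
```

Request:
send_rows(
  plan=[0.8,0,0,0,0,0,0,0.8,0,0,0,0,0,0,0.8,0,0,0,0,0,0,0.8,0,0,0,0,0,0,0.8,0,0,0,0,0,0],
)

```text
time_s: 35.12
ee_pos: [622.3, -97.3, 47.5]
orientation: [-0.025, -3.141, 0.0]
contact_force: [0.2, 0.3, 1.4]
opening: 68.2
```

Request:
send_rows(
  plan=[0.8,0,0,-30,0,0,0,0.8,0,0,-70,0,0,0,0.8,0,0,-105,0,0,0,0.8,0,0,-140,0,0,0,0.6,0,0,-140,0,0,0],
)

```text
time_s: 35.53
ee_pos: [627.0, -98.7, 197.2]
orientation: [0.025, 3.127, -0.008]
contact_force: [0.5, -0.1, 1.1]
opening: 57.7
```

```bash
python3 d.py 445.5 237 160 -0.035; python3 - <<'E'
from m1 import *
c=save('scene','s12.png');save('top','t12.png')
g=cv2.cvtColor(c['image'],cv2.COLOR_RGB2GRAY)
u,v=map(int,proj(S,(621.8,-97.5,121)));print(u,v);print(g[v-4:v+6,u-8:u+9])
print(proj(S,(621.8,-97.5,121)))
E
```

```text
t35.53 at [627.  -98.7 197.2] psi 1.555 tilt [ 0.0141 -0.0053] F [ 0.5 -0.1  1.1] open 57.7 j6 -1.90
  call 1 shift 62.3 110.9 12.4 turn 0.530
  call 2 shift 109.8 64.2 12.4 turn 0.530
  call 3 shift 127.2 -0.1 12.4 turn 0.530
282 182
[[128 135 136 134 138 138 128 104 117 114 112 108 108 123 137 138 138]
 [130 147 156 116 122 144 106  91  90  92  97 119 119 120 124 124 138]
 [115 108 110 124 154 106  91  88  88  89  90  97 118 119 120 120 121]
 [109 122 151 101  93  90  88  88  82  82  83  88  97 121 126 126 125]
 [159 162 116  90  90  86  77  73  78  76  72  78  93  93 103 125 122]
 [ 96  96  90  90  90  87  77  74  77  77  76  81  87  94  92  90  86]
 [ 89  90  90  91  90  94  95  92  86  88  94  93  93  92  86  80  79]
 [ 90  94  94  94  95  95  94  94  95  94  95  94  92  86  81  80  93]
 [ 88  92  94  95  94  94  95  95  95  95 103 120  98  81  82 106 160]
 [ 85  85  86  87  89  90  93  94 104 122 108  86  86  89 120 149 150]]
(np.float64(282.5053340542796), np.float64(182.85405001539422))
```

Request:
send_rows(
  plan=[0.6,62.3,110.9,8,0,0,0.53,0.6,62.3,110.9,8,0,0,0.53,0.6,62.3,110.9,8,0,0,0.53,0.6,62.3,110.9,8,0,0,0.53,0.6,62.3,110.9,8,0,0,0.53],
)

```text
time_s: 36.05
ee_pos: [559.0, 17.4, 176.8]
orientation: [-0.849, -3.019, 0.001]
contact_force: [0.1, -0.8, 0.2]
opening: 51.2
```

Request:
send_rows(
  plan=[0.6,109.8,64.2,8,0,0,0.53,0.6,109.8,64.2,8,0,0,0.53,0.6,109.8,64.2,8,0,0,0.53,0.6,109.8,64.2,8,0,0,0.53,0.6,109.8,64.2,8,0,0,0.53],
)

```text
time_s: 36.47
ee_pos: [498.1, 129.0, 168.9]
orientation: [-1.61, -2.692, 0.004]
contact_force: [-0.3, -0.6, -0.0]
opening: 51.6
```

Request:
send_rows(
  plan=[0.6,127.2,0,8,0,0,0.53,0.6,127.2,0,8,0,0,0.53,0.6,127.2,0,8,0,0,0.53,0.6,127.2,0,8,0,0,0.53,0.6,127.2,0,8,0,0,0.53],
)

```text
time_s: 36.88
ee_pos: [437.3, 240.8, 160.9]
orientation: [-2.26, -2.178, 0.007]
contact_force: [-0.2, 0.4, 0.1]
opening: 51.1
```

Request:
send_rows(
  plan=[0.6,0,0,0,0,0,0,0.6,0,0,0,0,0,0,0.6,0,0,0,0,0,0,0.6,0,0,0,0,0,0,0.6,0,0,0,0,0,0],
)

```text
time_s: 37.3
ee_pos: [441.2, 238.1, 163.4]
orientation: [-2.26, -2.182, 0.001]
contact_force: [0.2, -0.4, -0.1]
opening: 51.2
```

```bash
python3 d.py 445.5 236.5 72 -0.035;  python3 - <<'E'
from m1 import *
for q in(237,287): print([np.round(proj(C,(x,q,z)),1) for C in(S,T) for x,z in((445.5,86),(445.5,131))])
save('scene','s13.png')
b=cv2.imread('pics/s13.png')[120:230,120:240]
cv2.imwrite('pics/c12.png',cv2.resize(b,None,fx=5,fy=5,interpolation=2))
E
```

```text
t37.30 at [441.2 238.1 163.4] psi -0.035 tilt [-0.0004 -0.0001] F [ 0.2 -0.4 -0.1] open 51.2 j6 0.29
  call 1 shift -1.4 4.3 91.4 turn -0.000
[array([165.5, 193.2]), array([163.9, 180.4]), array([185.2, 224.7]), array([183.7, 219.4])]
[array([154. , 190.3]), array([152.2, 177.7]), array([172.1, 227.8]), array([170.3, 222.6])]
```

View pics/c12.png

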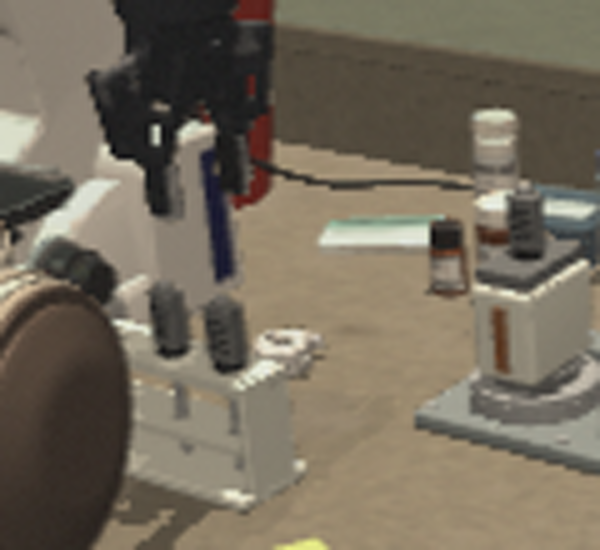

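The probe_1 collar is at scene (165.6,193), which matches my estimate, so I'll descend.

Request:
send_rows(
  plan=[0.6,-1.4,4.3,0,0,0,0,0.6,-1.4,4.3,35,0,0,0,0.6,-1.4,4.3,65,0,0,0,0.6,-1.4,4.3,91,0,0,0,0.6,-1.4,4.3,91,0,0,0],
)

```text
time_s: 37.77
ee_pos: [441.0, 235.6, 67.2]
orientation: [-2.257, -2.178, 0.015]
contact_force: [-0.9, 0.7, -0.8]
opening: 51.1
```

Request:
send_rows(
  plan=[0.6,0,0,0,0,0,0,0.6,0,0,0,0,0,0,0.1,0,0,0,0,0,0,0.1,0,0,0,0,0,0,0.1,0,0,0,0,0,0],
)

```text
time_s: 38.18
ee_pos: [446.5, 237.4, 74.2]
orientation: [2.259, 2.181, 0.004]
contact_force: [1.6, 0.6, 1.2]
opening: 15.4
```

Request:
send_rows(
  plan=[0.1,0,0,0,0,0,0,0.1,0,0,0,0,0,0,0.1,0,0,0,0,0,0,0.1,0,0,0,0,0,0,0.1,0,0,0,0,0,0],
)

```text
time_s: 38.6
ee_pos: [446.4, 237.4, 74.2]
orientation: [2.259, 2.181, 0.003]
contact_force: [-0.2, -0.9, 6.8]
opening: 14.6
```

Request:
send_rows(
  plan=[0.1,0,0,-30,0,0,0,0.1,0,0,-60,0,0,0,0.1,0,0,-90,0,0,0,0.1,0,0,-125,0,0,0,0.1,0,0,-125,0,0,0],
)

```text
time_s: 39.02
ee_pos: [449.5, 238.3, 205.6]
orientation: [2.255, 2.178, 0.018]
contact_force: [1.6, 0.2, 0.6]
opening: 14.9
```

```bash
python3 d.py 622.5 -97.2 200 -0.017
```

```text
t39.02 at [449.5 238.3 205.6] psi -0.035 tilt [0.0131 0.0034] F [1.6 0.2 0.6] open 14.9 j6 0.28
  call 1 shift -109.8 61.5 1.9 turn -0.006
  call 2 shift -110.1 60.9 1.9 turn -0.006
  call 3 shift -110.5 60.2 1.9 turn -0.006
```

Request:
send_rows(
  plan=[0.1,-109.8,61.5,0,0,0,0,0.1,-109.8,61.5,0,0,0,0,0.1,-109.8,61.5,0,0,0,0,0.1,-109.8,61.5,0,0,0,0,0.1,-109.8,61.5,0,0,0,0],
)

```text
time_s: 39.43
ee_pos: [503.6, 123.5, 197.5]
orientation: [-2.264, -2.178, -0.0]
contact_force: [0.3, 0.4, -0.8]
opening: 15.0
```

Request:
send_rows(
  plan=[0.1,-110.1,60.9,0,0,0,0,0.1,-110.1,60.9,0,0,0,0,0.1,-110.1,60.9,0,0,0,0,0.1,-110.1,60.9,0,0,0,0,0.1,-110.1,60.9,0,0,0,0],
)

```text
time_s: 39.85
ee_pos: [560.1, 12.6, 197.3]
orientation: [-2.261, -2.18, 0.0]
contact_force: [0.1, 0.3, -0.8]
opening: 14.8
```

Request:
send_rows(
  plan=[0.1,-110.5,60.2,0,0,0,-0.018,0.1,-110.5,60.2,0,0,0,-0.018,0.1,-110.5,60.2,0,0,0,-0.018,0.1,-110.5,60.2,0,0,0,-0.018,0.1,-110.5,60.2,0,0,0,-0.018],
)

```text
time_s: 40.27
ee_pos: [616.2, -99.0, 196.9]
orientation: [-2.24, -2.201, -0.0]
contact_force: [0.1, 0.2, -0.2]
opening: 15.1
```

Request:
send_rows(
  plan=[0.1,0,0,0,0,0,0,0.1,0,0,0,0,0,0,0.1,0,0,0,0,0,0,0.1,0,0,0,0,0,0,0.1,0,0,0,0,0,0],
)

```text
time_s: 40.68
ee_pos: [616.0, -98.5, 197.9]
orientation: [2.239, 2.204, 0.0]
contact_force: [-0.1, -0.2, 0.2]
opening: 15.3
```

Request:
send_rows(
  plan=[0.1,0,0,0,0,0,0,0.1,0,0,0,0,0,0,0.1,0,0,0,0,0,0,0.1,0,0,0,0,0,0,0.1,0,0,0,0,0,0],
)

```text
time_s: 41.1
ee_pos: [616.2, -99.6, 197.6]
orientation: [-2.24, -2.202, 0.0]
contact_force: [-0.1, -0.2, -0.5]
opening: 15.0
```

```bash
python3 d.py 622.5 -97.2 190 -0.017; python3 - <<'E'
from m1 import *
c=save('scene','s14.png'); g=cv2.cvtColor(c['image'],cv2.COLOR_RGB2GRAY)
s_=robot.get_state()['ee_pos'];zb=s_[2]+12
for z in(zb,zb-40,zb-74):
    p=(s_[0],s_[1],z);u,v=proj(S,p);print(f((u,v)));v=int(v);print(g[v,int(u)-8:int(u)+10])
for v in range(174,188):print(v,g[v,272:294])
E
```

```text
t41.10 at [616.2 -99.6 197.6] psi -0.017 tilt [-0.0001  0.    ] F [-0.1 -0.2 -0.5] open 15.0 j6 -0.34
  call 1 shift 2.5 6.3 7.6 turn -0.000
[282.3 157. ]
[87 83 73 70 74 72 66 67 66 71 72 69 85 84 86 84 82 83]
[282.3 169.2]
[120 129 142 148 154 125 101 100 104 101 101 100 102 117 139 138 130  93]
[282.3 179.3]
[129 145 155 116 123 143 106  93 103  95  88  97 118 119 124 124 136 157]
174 [107 122 125 126 126 102 115 138 125 109 103 102 101 101 104 119 136 136
 137 136 138 142]
175 [ 96 105 117 126 122 131 129 139 121  96 103 101 102 100 103 119 136 139
 142 141 141 141]
176 [114 106 114 112 122 107 115 117  97 109 103 100  94 100 103 118 139 141
 141 141 141 139]
177 [119 122 127 131 135 122 109 105 100  96 104  99  93 101 104 121 137 137
 137 137 139 142]
178 [122 122 128 135 135 133 139 138 128 100 104  98  88  95 102 123 136 136
 139 139 139 140]
179 [116 122 129 145 155 116 123 143 106  93 103  95  88  97 118 119 124 124
 136 157 159 163]
180 [107 116 115 108 110 117 136 103  90  88  90  90  96 117 119 119 120 119
 120 121 117 108]
181 [105 106 109 122 151 101  93  89  89  87  82  82  91 119 118 119 118 120
 125 121  99 100]
182 [114 123 159 162 116  90  89  87  76  73  77  75  70  81  94 103 125 125
 120  98  80 112]
183 [101  97  96  95  90  90  90  87  77  73  77  76  77  81  87  94 101 111
  92  82  87 122]
184 [134 106  89  89  88  90  90  91  89  88  86  88  94  92  94  91  85  83
  82  88 145 210]
185 [109  88  89  88  89  91  88  92  95  94  94  95  94  94  96  98  82  82
  94 150 208 185]
186 [ 85  86  88  92  93  94  94  95  95  95  95  94  94  96  99  85  85 112
 167 200 167 140]
187 [ 84  85  85  85  85  87  88  89  93  94  94  99 109  86  87  92 146 210
 190 157 132 131]
```

```bash
python3 - <<'E'
from m1 import *
L2=lambda f:cv2.cvtColor(np.load(f'pics/{f}.npz')['image'],cv2.COLOR_RGB2GRAY).astype(int)
a,b=L2('s12.png'),L2('s14.png')
for v in range(154,181): print(v,(b-a)[v,274:294],b[v,276:292])
E
```

```text
154 [-1 -1 -2 10 33  9 -4 -6 -7 -3 -6 -9 -7  1 -1  2 -1  0 -1 -1] [ 83  88 100  81  81  80  80  81  79  75  76  82  80  83  81  82]
155 [ 2  1  1  1  1 -2 -5 -5 -5 -4 -5 -2 17  2  0  0  1  0  0 -2] [ 83  71  70  77  81  81  82  80  79  83 101  84  84  83  83  83]
156 [  0   0   1   3  -1 -15 -20 -21 -21 -14 -13 -17   1  -1   1   1  -1   0
   0  -1] [73 70 74 72 66 67 66 71 72 69 85 84 86 84 82 83]
157 [  1   0   1   1   2   0 -21 -21 -24 -23 -22 -20   0   1   1   1  -1   1
   1  -1] [71 78 88 88 64 64 62 62 62 66 86 85 83 84 82 82]
158 [-1  0  1 -2  0  0 -2 -5 -8 -6 -2  0  1 -1  0  0 -1 -1 -1  1] [75 84 86 86 85 81 77 78 84 85 86 85 85 84 82 81]
159 [ -2   1   1  -2   0   1   5  13 -24 -24  -3  -1  -1   2   0   0  -1  -2
   0   0] [ 81  85  86  87  92 108  99 110 133 125  86  87  85  85  84  83]
160 [-1 -2  0 -1 -1 -1  6 19  4  8 -1  1  2  0  2  1 -1 -1  0 -1] [ 86  86  86  87  93 108 101  99  87  86  86  85  84  83  82  83]
161 [-1  1 -1  0 -1 -3  6 19  2  8  0 -2 -1  1 -1  0  1  0  0  0] [ 87  87  87  86  93 110 102  96  84  84  85  86  83  81  82  82]
162 [ 0  0  1  1  0 -1  7 23 
[... 1946 characters left out ...]
 -2 -2  2 -2 -7 -1  0 -1 -1  0 -1 -2 -1  0] [122 107 115 117  97 109 103 100  94 100 103 118 139 141 141 141]
177 [ 0  0  0  0 -2 -1 -1 -4  4 -1 -6 -1 -1 -1  0 -1  0  0  0  0] [135 122 109 105 100  96 104  99  93 101 104 121 137 137 137 137]
178 [  0   0  -1  -1   1   0   0  -4 -13 -16 -24 -13  -6   0  -1  -2   1  -1
   0   0] [135 133 139 138 128 100 104  98  88  95 102 123 136 136 139 139]
179 [ -1  -2  -1   0   1  -1   0   2  13   3  -9 -22  -1  -1   0   0  -2  -5
 -12   0] [155 116 123 143 106  93 103  95  88  97 118 119 124 124 136 157]
180 [  0   0   0  -7 -18  -3  -1   0   2   1   6  20   1   0   0  -1  -1   0
  -3  -7] [110 117 136 103  90  88  90  90  96 117 119 119 120 119 120 121]
```

The rod is upright and its image position matches the TCP. I'll centre over the port at (622.5,−97.2) and lower.

Request:
send_rows(
  plan=[0.1,2.5,6.3,0,0,0,0,0.1,2.5,6.3,5,0,0,0,0.1,2.5,6.3,7,0,0,0,0.1,2.5,6.3,7,0,0,0,0.1,2.5,6.3,7,0,0,0],
)

```text
time_s: 41.57
ee_pos: [622.2, -97.0, 190.0]
orientation: [-2.24, -2.202, 0.001]
contact_force: [0.1, -0.3, -0.6]
opening: 15.3
```

Request:
send_rows(
  plan=[0.1,0,0,0,0,0,0,0.1,0,0,0,0,0,0,0.1,0,0,0,0,0,0,0.1,0,0,0,0,0,0,0.1,0,0,0,0,0,0],
)

```text
time_s: 41.98
ee_pos: [622.5, -97.2, 190.7]
orientation: [2.24, 2.202, 0.0]
contact_force: [-1.2, 0.1, -1.6]
opening: 15.0
```

Request:
send_rows(
  plan=[0.1,0,0,3,0,0,0,0.1,0,0,6,0,0,0,0.1,0,0,9,0,0,0,0.1,0,0,12,0,0,0,0.1,0,0,14,0,0,0],
)

```text
time_s: 42.4
ee_pos: [622.2, -97.0, 175.8]
orientation: [-2.24, -2.202, 0.001]
contact_force: [0.5, -0.7, 0.1]
opening: 15.1
```

```bash
python3 d.py 622.5 -97.2 190 -0.017
```

```text
t42.40 at [622.2 -97.  175.8] psi -0.017 tilt [-0.0009  0.0003] F [ 0.5 -0.7  0.1] open 15.1 j6 -0.33
  call 1 shift -0.2 0.3 -14.2 turn 0.000
```

Request:
send_rows(
  plan=[0.1,0,0,10,0,0,0,0.1,0,0,25,0,0,0,0.1,0,0,40,0,0,0,0.1,0,0,55,0,0,0,0.1,0,0,60,0,0,0],
)

```text
time_s: 42.82
ee_pos: [621.0, -96.6, 113.3]
orientation: [-2.238, -2.2, 0.003]
contact_force: [2.0, 0.5, -0.3]
opening: 15.1
```

Request:
send_rows(
  plan=[0.1,0,0,2,0,0,0,0.1,0,0,4,0,0,0,0.1,0,0,6,0,0,0,0.1,0,0,8,0,0,0,0.1,0,0,8,0,0,0],
)

```text
time_s: 43.23
ee_pos: [623.1, -97.3, 109.4]
orientation: [2.239, 2.202, 0.001]
contact_force: [0.6, 0.4, -0.8]
opening: 15.1
```

```bash
python3 d.py
```

```text
t43.23 at [623.1 -97.3 109.4] psi -0.017 tilt [ 0.0015 -0.0006] F [ 0.6  0.4 -0.8] open 15.1 j6 -0.33
```

Next, lower until the collar makes contact, then release and rise.

Request:
send_rows(
  plan=[0.1,0,0,2,0,0,0,0.1,0,0,4,0,0,0,0.1,0,0,5,0,0,0,0.1,0,0,5,0,0,0,0.1,0,0,5,0,0,0],
)

```text
time_s: 43.65
ee_pos: [623.8, -97.5, 106.3]
orientation: [2.238, 2.2, 0.002]
contact_force: [-3.0, 1.4, 9.8]
opening: 14.8
```

Request:
send_rows(
  plan=[0.1,0,0,-1,0,0,0,0.5,0,0,-2,0,0,0,0.5,0,0,-2,0,0,0,0.5,0,0,-2,0,0,0,0.5,0,0,-2,0,0,0],
)

```text
time_s: 44.07
ee_pos: [622.2, -97.0, 105.1]
orientation: [-2.24, -2.202, 0.001]
contact_force: [-0.3, 0.6, 0.6]
opening: 42.9
```

Request:
send_rows(
  plan=[0.5,0,0,-15,0,0,0,0.5,0,0,-45,0,0,0,0.5,0,0,-75,0,0,0,0.5,0,0,-105,0,0,0,0.5,0,0,-105,0,0,0],
)

```text
time_s: 44.48
ee_pos: [626.0, -98.3, 218.3]
orientation: [2.232, 2.195, 0.008]
contact_force: [1.4, -0.2, 1.2]
opening: 43.0
```

Request:
send_rows(
  plan=[0.5,-60,-150,-20,0,0,0,0.5,-60,-150,-20,0,0,0,0.5,-60,-150,-20,0,0,0,0.5,-60,-150,-20,0,0,0,0.5,-60,-150,-20,0,0,0],
)

```text
time_s: 44.9
ee_pos: [467.0, -155.9, 230.5]
orientation: [-2.243, -2.198, 0.004]
contact_force: [-0.3, -0.9, -0.9]
opening: 42.9
```

```bash
python3 d.py; python3 - <<'E'
from h import *
save('scene','s15.png');save('top','t15.png')
a=cv2.imread('pics/t15.png')[140:250,140:385];b=cv2.imread('pics/s15.png')[140:300,130:390]
cv2.imwrite('pics/c13.png',np.vstack([cv2.resize(a,(490,220),interpolation=2),cv2.resize(b,(600,370),interpolation=2)[:, :490]]))
E
```

```text
t44.90 at [ 467.  -155.9  230.5] psi -0.020 tilt [-0.0025 -0.0009] F [-0.3 -0.9 -0.9] open 42.9 j6 -0.55
```

View pics/c13.png

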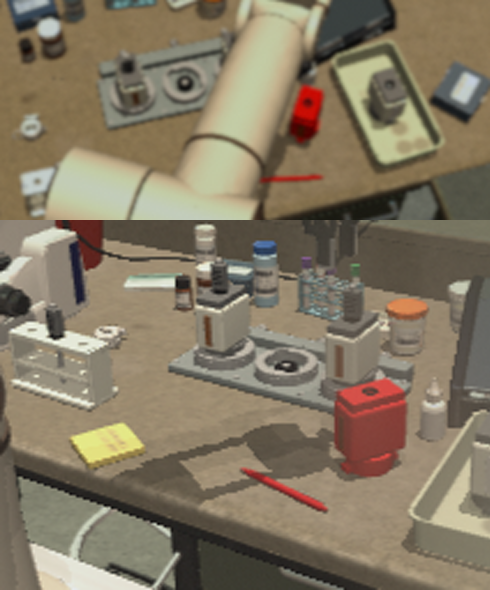

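```bash
python3 -c "
from h import *
print(robot.finish_job())"
```

```text
the job is handed in; nothing more can be done
None
```

The changeover is done and handed in after about 45 s of robot time; no verdict was reported.

- **Fresh reservoirs:** Two stood on the bench. I locked one in the +y socket and the other in the -y socket, each turned 45° clockwise to the stop. The +y one has probe_3, moved straight from the spent reservoir, and the -y one has probe_1.
- **Spent reservoir:** It is unlocked, lifted out and standing upright near the middle of the mint-green tray.
- **Left-over probe:** probe_2 never moved and still hangs in the stand. The middle socket is empty.

**Last checks:** The final pictures show both reservoirs seated with upright probes and collars on the lids. The spent reservoir stands upright in the tray, and the gripper is clear of everything. When I let go of each fresh reservoir, the jaw axis was at 1.55 rad, which matches the locked angle. The arm readings put the -y reservoir's underside at about 17 mm. I judged the +y reservoir's height from the picture, where it matched the locked spent reservoir. All the bystanders I could see look unmoved.

**What disagreed or failed:**
- **Fingertip height:** The reported TCP height was about 33 mm below where the fingertips really are. Because of this my first grip on probe_3 closed above its block, and the first fresh reservoir was held near its lid. I corrected for it from then on.
- **First insertion:** The first fresh reservoir caught on the socket ring with about 45 N on the wrist. It went in after a 3 mm shift.
- **Tray position:** My automatic colour search for the tray picked up the wrong patch, so I relied on tray corners read from the picture.

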